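# Grease a bearing: snap the push gun onto the tilted nipple and hold it pressed

### The job

Take the push-type grease gun out of its stand by the barrel, point its coupler straight down the leaning grease nipple of the bearing and hold it steady there about 2 cm short of the nipple for a second. Then press it squarely on until the coupler snaps over the nipple's head, and push on so that the barrel slides about 1 cm over the nose against its spring, not to the stop. Finish like that, still gripping the gun and keeping the spring pressed; leave the other things on the bench where they are.

Things in the scene. Friction and masses are not known exactly. Their poses are not given: they have to be found in the camera images.
- gun_grip (a point): Where to grip the grease gun: on the axis of its plain aluminium barrel (round, 30 mm diameter, 0.3 kg in all). z runs along the gun from the coupler to the barrel's end; at the start the gun stands upright, nose down, z up. The barrel's end is 28 mm above this point, the barrel's 44 mm wide dark foot collar starts 67 mm below it and ends 80 mm below it; under that come a 12 mm rod and the coupler, whose mouth is 134 mm below this point with the spring relaxed.
- coupler_mouth (a point): Centre of the open mouth of the gun's coupler (round steel, 26 mm outside, lower end of the nose; mouth flared to 25 mm, bore 17 mm, 22 mm deep); z points along the gun to the barrel. Three spring balls 9 mm inside the mouth leave 9 mm between them; they take about 6 N of push to spread over the nipple's head and snap in behind it. Fully seated, the bottom of the bore rests on the head and the mouth is 15 mm behind the centre of the head.
- gun_nose (a joint): How far the nose has slid into the barrel, m: 0 relaxed (as at the start), 0.016 at the stop. Its spring pushes the nose out with 10 N at 0, rising to 14 N at 0.010 and 16.4 N at the stop, so the nose stays out until the coupler has snapped on.
- nipple_head (a point): Centre of the ball head of the steel grease nipple, 14 mm diameter, on a 7 mm neck that is free for 14 mm behind the head's centre. z is the nipple's axis pointing outward: it leans 30 degrees from upright, about toward the robot (up to 1 rad toward the robot's left or 0.6 rad toward its right). The head is 84 mm above the bench. The nipple sits on the round grey housing of the bearing; the short hexagon-like plug without a ball, leaning the other way, is not it.
- bearing: Pillow-block bearing, fixed to the bench: grey, foot 130 x 36 mm along its x and y, round housing of 32 mm radius about a bore along y at 40 mm height. Origin under its centre; the nipple leans toward its -x.
- stand: Fixed aluminium stand of the gun, 90 x 84 mm, 62 mm high; origin under its centre, its x and y along the sides. The gun hangs in the 36 mm hole in the middle of its top plate: the foot collar rests on the plate and the coupler hangs 54 mm below the plate's top, so the gun must go up 54 mm to come free.
- bucking_bar: Bystander: a bare metal bucking bar, block 36 x 100 x 28 mm, loose on the bench, to be left alone. Origin at the centre of its underside.
- tape_roll: Bystander: a roll of tape lying flat, 110 across and 25 high, in mm, loose on the bench, to be left alone. Origin at the centre of its underside.
- bit_case: Bystander: a flat bit case 72 x 110 x 22 mm, loose on the bench, to be left alone. Origin at the centre of its underside.
- gun: The whole grease gun; its origin is on its axis 130 mm below the grip point, axes as at the grip point.
Not all that is in view belongs to the job. Leave any orange look-alike of the gun alone.

How it is judged:
By the outcome, as a careful person would: the job done as asked, in the order asked, and still so for the second after the job is handed in, while the arm keeps its last pose, push and grip.
It also fails if it takes over 45 s, if anything falls off the work surface, if the arm or the gripper's body presses on something with over 40 N, if the wrist force passes 120 N, or if a joint passes its speed limit or range.

### The arm

A 6-joint arm with a two-finger parallel gripper is mounted at the origin on the work surface; the furniture and walls round the work are solid. World frame = base frame: x ahead of the robot, y to its left, z up, the work surface at z = 0. Lengths are in m, angles in rad, forces in N, time in s.
With the tool pointing down it reaches from about 0.375 to 0.925 m from the base axis. Payload 5.7 kg.
Tool frame: the origin (TCP) lies between the finger pads; the fingertips stand 14 mm ahead of it and the grasp point (between the pads) lies 5 mm behind it (bot.finger_overhang is the distance from the TCP to the fingertips, in m); z points along the fingers, x is the direction in which the jaws open and shut, and the axes are right-handed (so a half turn about z gives the same grasp; the last joint's range is limited). The gripper opens to 88 mm and grips with 3 to 60 N. Pads are 20 mm wide; open, the fingers measure 115 mm over their backs; the gripper's body (75 mm by 178 mm) begins 61 mm behind the grasp point.
Start: joints at [1.172, 0.359, 1.51, -0, 1.272, -0.115], TCP at [0.168, 0.576, 0.237] pointing down, gripper open.
Joint ranges: [-2.97, 2.97], [-1.01, 2.36], [0.21, 2.38], [-0.96, 4.11], [0.2, 2.71], [-2.98, 2.98]. Speed limits (rad/s): [2.39, 2.39, 3.14, 3.14, 3.14, 3.14].

### API

Orientations are given as [roll, pitch, yaw] about the fixed x, y, z axes, in that order (R = Rz(yaw) Ry(pitch) Rx(roll)).
In Python, from station import bot gives the robot as it stands.
- The arm moves only by the shell command python3 -m pendant 'ROWS' [OPENING] [FORCE]. ROWS is JSON, a list of rows, each a list of 4 numbers: the shift along the tool's x, y, z in m, then the turn about the tool's z in rad. In form: [[dx, dy, dz, roll], ...]. A call has exactly 10 rows; each row shifts and turns the commanded pose from where the row before left it, along the tool's axes as they then stand; what a row does not reach is not made up. A row lasts 1/12 s, in which the tool goes at most 41.7 mm and 7.16 degrees, less where a joint would pass 70% of its speed; a pose out of reach is approached as far as the arm can. A call is refused whole if a number of a shift passes 0.0417 or a number of a turn 0.125, either way. A call with a gripper value outside its range is refused whole. OPENING is the opening, from 0 (shut) to 1 (fully open), set as the call begins (- or left out, the last holds). The fingers move at their own pace and stop on an object; FORCE is the grip in N (left out, the last holds). Time passes only in rows, so rows that do not move let the fingers close, or fill a call up. It gives the time, the measured TCP pose, the force and the opening at its end, in the units of the state.
- bot.sense(): the state, without advancing time (a new reading comes with each control period).
- bot.read_camera(name): name is "side" or "top" or "wrist"; returns the picture (420x560x3 uint8, blue, green, red); there is no depth.
- bot.camera_info(name): a dict with "intrinsics" (3x3 intrinsics, pixels), "k1" (the pictures are not rectified: a ray, as slopes to the right and down, at radius r is drawn at 1 + k1 r^2 times it, then the intrinsics apply), "rvec" (rotation vector, rad) and "tvec" (3), from world to camera coordinates, as OpenCV has them. Camera axes: x right, y down, z forward; pixel columns grow to the right and rows downward; lengths in m; the calibration is good to about 2 mm. A picture is of the moment at which its call begins: read the wrist's pose just before it. camera_info takes no time and is no camera call; for the wrist camera it gives the pose at the moment of the call.
- bot.close_job(): hands the job in, once; it reports no verdict.
The state is a dict: "time_s": time; "qpos": joint angles; "qvel": joint speeds; "joint_efforts": joint torques, N m; "eef_pos": TCP position; "tcp_rot": TCP orientation; "ft_force": force on the tool from outside, world axes, zero at the start; "moment": the same for the moment, N m; "finger_gap": finger opening in m.
Only numpy, scipy, OpenCV 4.12 (cv2) and the standard library are available. Lean on these libraries where they do the work, as an engineer would, in place of code of your own. Each camera call takes 0.05 s, during which the arm holds its last target.

## Working session

There is one attempt and no reset: what is moved stays moved. The work goes in short steps, Python scripts to look and compute and a shell command to move; the robot and the scene stay as the last step left them, time stands still between calls to the robot, and variables do not carry over. Pictures are saved under pics/ and viewed, and the job is handed in when it is done.

```bash
ls -la; mkdir -p pics; python3 - <<'E'
from station import bot
import cv2
print(bot.sense()); print([a for a in dir(bot) if a[0]!='_'])
for n in ("side","top","wrist"):
    print(n,bot.camera_info(n)); cv2.imwrite(f"pics/{n}0.png",bot.read_camera(n))
E
python3 -m pendant --help | head -30
```

```text
total 12
drwxr-xr-x  3 agent agent 4096 Dec  6 19:18 .
drwxr-xr-x 23 root  root  4096 Dec  6 19:18 ..
drwxr-xr-x  2 agent agent 4096 Dec  6 19:18 pics
{'time_s': 0.0, 'qpos': array([ 1.17193787e+00,  3.59489484e-01,  1.51145622e+00,  3.63620906e-05,
        1.27249520e+00, -1.15121464e-01]), 'qvel': array([ 0.0013578 ,  0.00015679,  0.0012661 , -0.00138198, -0.0006931 ,
        0.00170847]), 'joint_efforts': array([-1.34795355e-04, -5.15356171e+01, -2.70736885e+01,  6.77706767e-02,
        3.45404295e-02, -1.19950887e-04]), 'eef_pos': array([0.16770878, 0.57537697, 0.23580976]), 'tcp_rot': array([-3.14134584e+00,  1.83202772e-03,  1.28704884e+00]), 'ft_force': array([-0.46358626,  0.2735217 , -0.14722963]), 'moment': array([ 0.02767488,  0.04283075, -0.01959663]), 'finger_gap': 0.0873981952266925}
['MotionError', 'camera_info', 'close_job', 'finger_overhang', 'read_camera', 'sense']
side {'intrinsics': array([[470.77212562,   0.        , 279.91699244],
       [  0.        , 470.77212562, 197.20216797],
       [  0.        ,   0.        ,   1.        ]]), 'k1': 0.012211168828692949, 'rvec': array([ 0.10507722, -2.82925445,  1.30331533]), 'tvec': array([0.58039251, 0.11926802, 1.12292271])}
top {'intrinsics': array([[381.16424894,   0.        , 288.71807367],
       [  0.        , 381.16424894, 210.83393061],
       [  0.        ,   0.        ,   1.        ]]), 'k1': 0.022280757518609078, 'rvec': array([ 2.18099   , -2.2093051 ,  0.11793603]), 'tvec': array([-0.01134073,  0.61527557,  0.92535829])}
wrist {'intrinsics': array([[295.14808173,   0.        , 278.85172085],
       [  0.        , 295.14808173, 213.0612227 ],
       [  0.        ,   0.        ,   1.        ]]), 'k1': -0.0630610203333328, 'rvec': array([-2.32884308, -1.74856451, -0.23763173]), 'tvec': array([-0.59817499, -0.03355344,  0.39111585])}invalid input: not JSON, or not a number
```

View pics/side0.png

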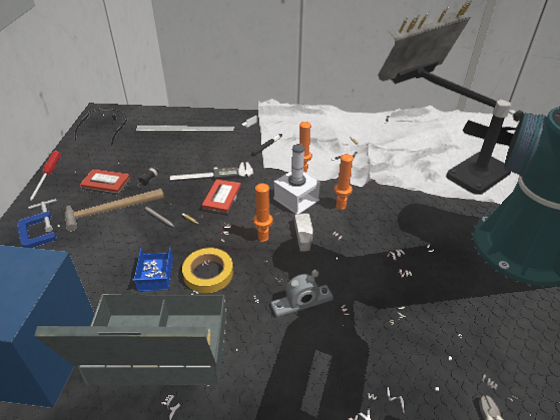

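View pics/top0.png

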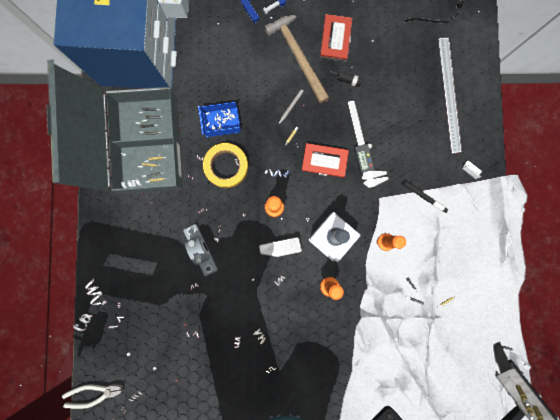

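View pics/wrist0.png

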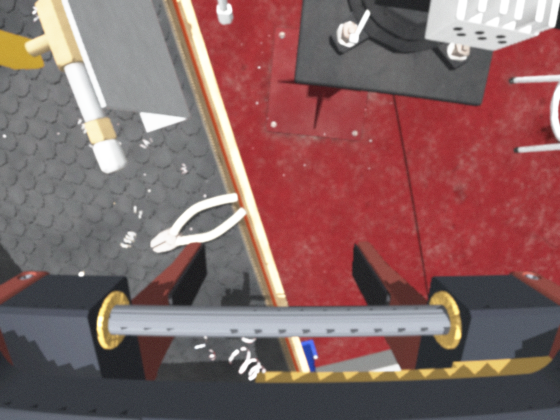

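```bash
cat > h.py <<'E'
import numpy as np, cv2
from station import bot
def ray(ci,uv):
    K=ci["intrinsics"];k1=ci["k1"]
    x=np.array([(uv[0]-K[0,2])/K[0,0],(uv[1]-K[1,2])/K[1,1]])
    p=cv2.undistortPoints(np.array([[uv]],float),K,np.array([k1,0,0,0,0.]))[0,0]
    R=cv2.Rodrigues(np.array(ci["rvec"],float))[0]; t=np.array(ci["tvec"])
    d=R.T@np.array([p[0],p[1],1]); return -R.T@t, d/np.linalg.norm(d)
def proj(ci,P):
    return cv2.projectPoints(np.array(P,float).reshape(-1,3),np.array(ci["rvec"]),np.array(ci["tvec"]),ci["intrinsics"],np.array([ci["k1"],0,0,0,0.]))[0][:,0]
def onz(ci,uv,z):
    c,d=ray(ci,uv); return c+d*(z-c[2])/d[2]
def tri(obs):
    A=np.zeros((3,3));b=np.zeros(3)
    rs=[ray(ci,uv) for ci,uv in obs]
    for c,d in rs:
        M=np.eye(3)-np.outer(d,d);A+=M;b+=M@c
    X=np.linalg.solve(A,b)
    return X,[float(np.linalg.norm((np.eye(3)-np.outer(d,d))@(X-c))) for c,d in rs]
def crop(img,u0,v0,u1,v1,f,name):
    c=cv2.resize(img[v0:v1,u0:u1],None,fx=f,fy=f,interpolation=cv2.INTER_CUBIC); cv2.imwrite(name,c)
E
python3 - <<'E'
from h import *
s=cv2.imread("pics/side0.png");t=cv2.imread("pics/top0.png")
crop(s,240,110,380,240,5.5,"pics/s1.png");crop(s,250,245,350,325,7,"pics/s2.png")
crop(t,170,180,270,290,5.4,"pics/t1.png");crop(t,250,180,420,310,4.6,"pics/t2.png")
for n in("side","top"):
    ci=bot.camera_info(n);print(n,ray(ci,(280,210)))
    print(proj(ci,[[0,0,0],[.5,0,0],[.5,.2,0],[.7,-.2,0],[.168,.576,.237]]))
E
```

```text
side (array([0.52801655, 0.81566107, 0.81727063]), array([ 0.04913132, -0.74033628, -0.6704389 ]))
[[524.06698929 247.37388194]
 [313.41022557 235.68677702]
 [311.76085432 302.83108522]
 [242.72529313 180.69840151]
 [607.79982267 464.4002881 ]]
top (array([0.54092144, 0.0087337 , 0.97072567]), array([ 0.08056454, -0.0066566 , -0.99672717]))
[[284.00068359 466.7693223 ]
 [281.46430076 257.03311472]
 [201.79869248 258.30661354]
 [357.88641685 177.99446171]
 [-43.48837911 459.40827164]]
```

View pics/s1.png

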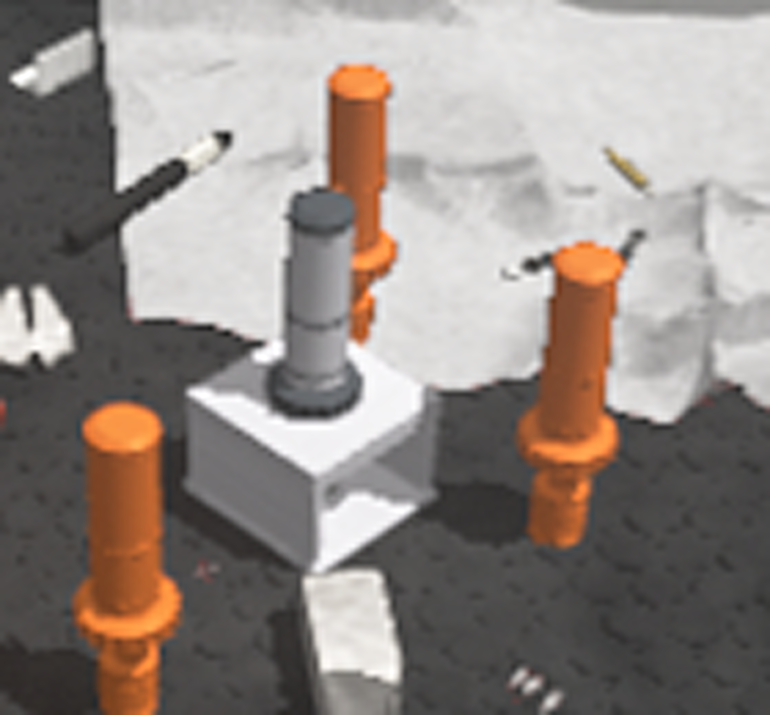

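View pics/s2.png

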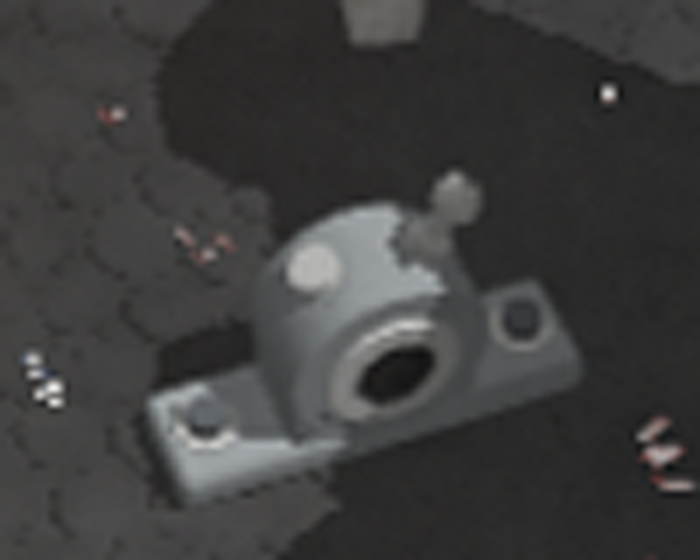

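View pics/t1.png

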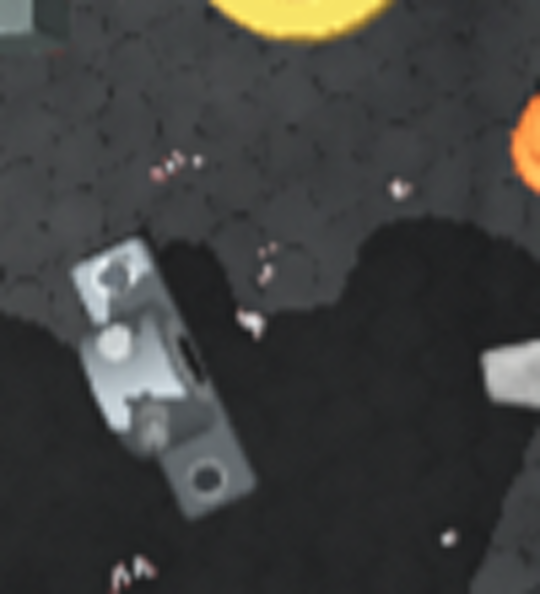

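View pics/t2.png

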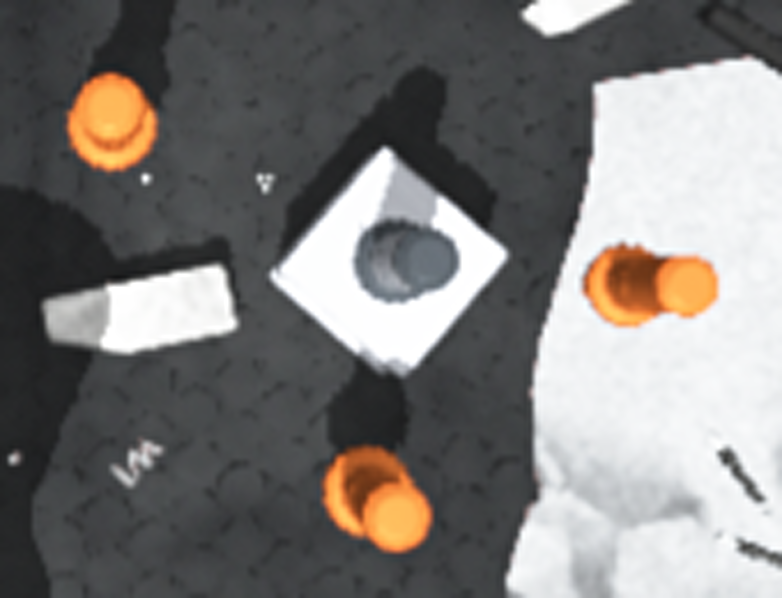

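```bash
python3 - <<'E'
from h import *
S=bot.camera_info("side");T=bot.camera_info("top")
s1=lambda x,y:(240+(x+.5)/5.5-.5,110+(y+.5)/5.5-.5)
s2=lambda x,y:(250+(x+.5)/7-.5,245+(y+.5)/7-.5)
t1=lambda x,y:(170+(x+.5)/5.4-.5,180+(y+.5)/5.4-.5)
t2=lambda x,y:(250+(x+.5)/4.6-.5,180+(y+.5)/4.6-.5)
print("barrel top",tri([(S,s1(322,212)),(T,t2(428,257))]))
print("collar c z=.07",onz(T,t2(398,260),.0685),onz(S,s1(315,388),.068))
c=[onz(T,t2(*p),.062) for p in [(386,147),(508,255),(408,376),(271,272)]];print("stand",np.round(c,4),np.mean(c,0))
c=[onz(S,s1(*p),.062) for p in [(188,393),(320,474),(438,395)]];print("standS",np.round(c,4))
for p in [(152,424),(152,432),(155,415)]: print("head",tri([(S,s2(457,198)),(T,t1(*p))]), onz(T,t1(*p),.084))
print("headS z.084",onz(S,s2(457,198),.084))
# foot corners at z ~? height unknown ~.012
c=[onz(T,t1(*p),.012) for p in [(70,272),(138,235),(258,487),(192,522)]];print("foot",np.round(c,4),np.mean(c,0))
d=(c[2]+c[3]-c[0]-c[1])/2;print(d,np.linalg.norm(d),np.arctan2(-d[1],-d[0]))
c=[onz(S,s2(*p),.012) for p in [(148,402),(195,495),(580,370),(537,282)]];print("footS",np.round(c,4),np.mean(c,0))
d=(c[2]+c[3]-c[0]-c[1])/2;print(d,np.linalg.norm(d),np.arctan2(-d[1],-d[0]))
print("plug",tri([(S,s2(313,266)),(T,t1(115,343))]))
for n,a,b in [("A",(358,80),(690,285)),("B",(588,262),(398,517)),("C",(123,428),(108,105))]:
  print("decoy top",n,tri([(S,s1(*a)),(T,t2(*b))]))
E
```

```text
barrel top (array([ 0.54909267, -0.12829634,  0.16713864]), [0.00124241666824681, 0.0012424166682465793])
collar c z=.07 [ 0.55015381 -0.12954579  0.0685    ] [ 0.54805934 -0.12867185  0.068     ]
stand [[ 0.6091 -0.1257  0.062 ]
 [ 0.5521 -0.188   0.062 ]
 [ 0.4904 -0.1343  0.062 ]
 [ 0.5449 -0.0644  0.062 ]] [ 0.54912275 -0.12807695  0.062     ]
standS [[ 0.6073 -0.1278  0.062 ]
 [ 0.5432 -0.0742  0.062 ]
 [ 0.4907 -0.1355  0.062 ]]
head (array([0.50126895, 0.19201146, 0.08732151]), [0.003005450134339902, 0.003005450134339843]) [0.50413921 0.19267675 0.084     ]
head (array([0.49958999, 0.19197153, 0.08733583]), [0.0013273124298937727, 0.001327312429893803]) [0.50076759 0.19265688 0.084     ]
head (array([0.50310419, 0.19104682, 0.08615311]), [0.004886800747820059, 0.00488680074781992]) [0.5079142 0.191436  0.084    ]
headS z.084 [0.49812561 0.18906504 0.084     ]
foot [[0.5714 0.2455 0.012 ]
 [0.5881 0.2145 0.012 ]
 [0.4717 0.1592 0.012 ]
 [0.4563 0.1892 0.012 ]] [0.52185788 0.20209566 0.012     ]
[-0.11572159 -0.05576458  0.        ] 0.1284568997857554 0.4490514493710392
footS [[0.5859 0.2134 0.012 ]
 [0.5694 0.2452 0.012 ]
 [0.4572 0.1918 0.012 ]
 [0.47   0.1593 0.012 ]] [0.52065634 0.2024401  0.012     ]
[-1.14028621e-01 -5.37765595e-02  5.55111512e-17] 0.12607317251138475 0.4406753358783061
plug (array([0.53852513, 0.21033833, 0.0757375 ]), [9.169610833503197e-05, 9.169610833500214e-05])
decoy top A (array([ 0.5357413 , -0.25129168,  0.15938704]), [0.00012848327057951171, 0.00012848327057957378])
decoy top B (array([ 0.43135538, -0.11298349,  0.15772115]), [0.00034088724795169575, 0.0003408872479516454])
decoy top C (array([0.622061  , 0.0178597 , 0.15910186]), [0.0008574996498412642, 0.0008574996498412894])
```

```bash
cat >> h.py <<'E'
from scipy.spatial.transform import Rotation as Ro
def totool(target):
    s=bot.sense();R=Ro.from_euler('xyz',s['tcp_rot']).as_matrix()
    return R.T@(np.array(target)-s['eef_pos'])
def st():
    s=bot.sense();print("t",round(s['time_s'],2),"p",np.round(s['eef_pos'],4),"rot",np.round(s['tcp_rot'],3),"F",np.round(s['ft_force'],1),"gap",round(s['finger_gap'],4))
E
python3 -c "
from h import *
print(totool([.549,-.1283,.236]))"
python3 -m pendant '[[-0.015,0.015,0,0],[-0.028,0.028,0,0],[-0.029,0.0287,0,0],[-0.029,0.0287,0,0],[-0.029,0.0287,0,0],[-0.029,0.0287,0,0],[-0.029,0.0287,0,0],[-0.029,0.0287,0,0],[-0.029,0.0287,0,0],[-0.020,0.02,0,0]]' 1
python3 -c "
from h import *
st();ci=bot.camera_info('wrist');cv2.imwrite('pics/w1.png',bot.read_camera('wrist'))
np.save('w1.npy',np.array([ci['rvec'],ci['tvec']]));st();print(totool([.549,-.1283,.236]));print(proj(ci,[.4985,.191,.084]))"
```

```text
[-0.56893089  0.56300733  0.00069838]
time_s: 0.98
eef_pos: [0.3475, 0.2439, 0.2366]
tcp_rot: [3.141, 0.001, 1.286]
ft_force: [-0.3, 0.6, 0.1]
finger_gap: 0.0881
t 0.98 p [0.3475 0.2439 0.2366] rot [3.141e+00 1.000e-03 1.286e+00] F [-0.3  0.6  0.1] gap 0.0881
t 1.03 p [0.3495 0.2413 0.2367] rot [3.139e+00 3.000e-03 1.285e+00] F [ 1.7 -1.4 -0.5] gap 0.0876
[-0.29839501  0.29554937  0.00226044]
[[272.52465917 331.70522293]]
```

View pics/w1.png

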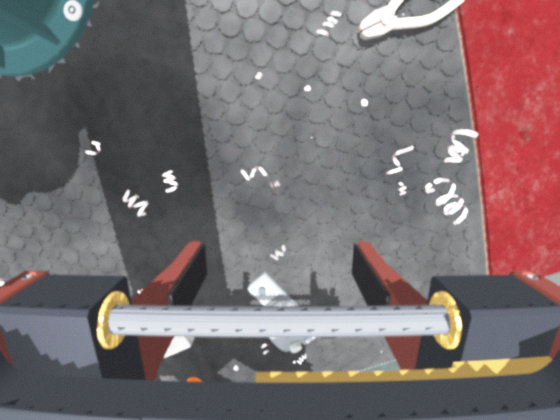

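```bash

python3 -m pendant '[[-0.020,0.020,0,0],[-0.029,0.0287,0,0],[-0.029,0.0287,0,0],[-0.029,0.0287,0,0],[-0.029,0.0287,0,0],[-0.029,0.0287,0,0],[-0.029,0.0287,0,0],[-0.029,0.0287,0,0],[-0.029,0.0287,0,0],[-0.029,0.0287,0,0]]' 1
python3 -c "
from h import *
st();print(totool([.549,-.1283,.236]))"
```

```text
time_s: 1.87
eef_pos: [0.5359, -0.1027, 0.2365]
tcp_rot: [-3.141, -0.0, 1.287]
ft_force: [1.4, 1.2, 0.3]
finger_gap: 0.0879
t 1.87 p [ 0.5359 -0.1027  0.2365] rot [-3.141 -0.     1.287] F [1.4 1.2 0.3] gap 0.0879
[-0.02088683  0.01979886  0.00045343]
```

```bash

python3 -m pendant '[[-0.0205,0.0195,0,0],[0,0,0,-0.12],[0,0,0,-0.122],[0,0,0.01,-0.122],[0,0,0.015,-0.122],[0,0,0.015,-0.122],[0,0,0.015,-0.122],[0,0,0.015,0],[0,0,0.015,0],[0,0,0.0145,0]]' 1
python3 -c "
from h import *
st();print(totool([.549,-.1283,.137]))
cv2.imwrite('pics/s3.png',bot.read_camera('side')[110:250,220:400].repeat(4,0).repeat(4,1))
cv2.imwrite('pics/w3.png',bot.read_camera('wrist'))"
```

```text
time_s: 2.7
eef_pos: [0.5482, -0.1257, 0.1362]
tcp_rot: [-3.141, -0.0, 2.017]
ft_force: [-0.3, 0.2, 0.3]
finger_gap: 0.088
t 2.7 p [ 0.5482 -0.1257  0.1362] rot [-3.141 -0.     2.017] F [-0.3  0.2  0.3] gap 0.088
[-0.0026875  -0.00040533 -0.00082472]
```

View pics/s3.png

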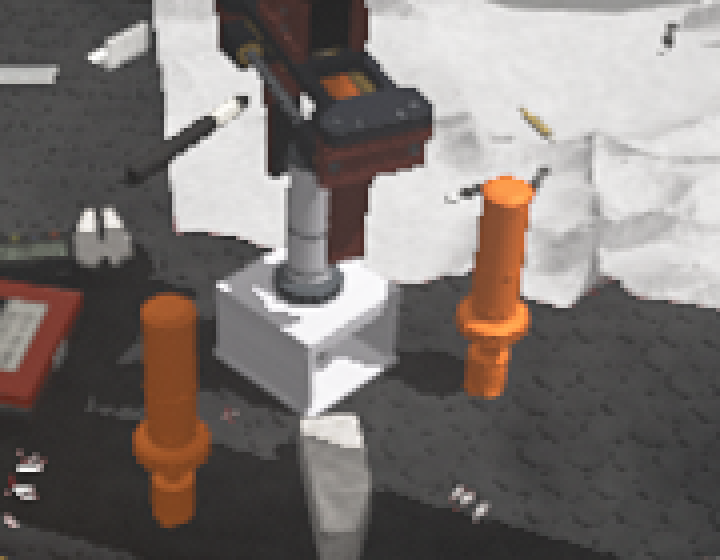

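View pics/w3.png

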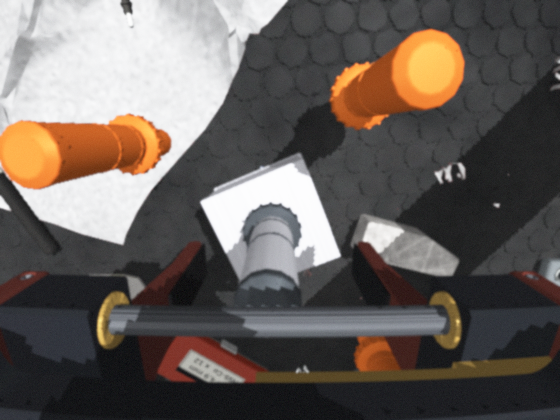

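```bash

python3 -m pendant '[[-0.0025,-0.0004,0,0],[0,0,0,0],[0,0,0,0],[0,0,0,0],[0,0,0,0],[0,0,0,0],[0,0,0,0],[0,0,0,0],[0,0,0,0],[0,0,0,0]]' 0 15
python3 -c "
from h import *
st();cv2.imwrite('pics/w4.png',bot.read_camera('wrist'))"
```

```text
time_s: 3.63
eef_pos: [0.5492, -0.1287, 0.1372]
tcp_rot: [3.142, 0.0, 2.017]
ft_force: [-0.1, -0.7, 0.4]
finger_gap: 0.0297
t 3.63 p [ 0.5492 -0.1287  0.1372] rot [3.142 0.    2.017] F [-0.1 -0.7  0.4] gap 0.0297
```

View pics/w4.png

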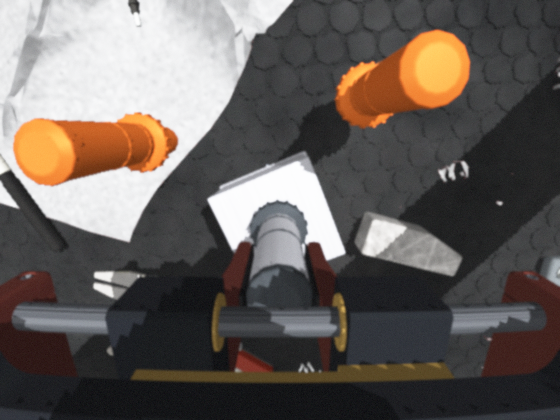

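```bash

python3 -m pendant '[[0,0,-0.002,0],[0,0,-0.004,0],[0,0,-0.006,0],[0,0,-0.006,0],[0,0,-0.006,0],[0,0,-0.006,0],[0,0,-0.006,0],[0,0,-0.004,0],[0,0,-0.002,0],[0,0,0,0]]' 0 15
python3 -c "
from h import *
st();print('cam',ray(bot.camera_info('wrist'),(280,210)));cv2.imwrite('pics/s5.png',bot.read_camera('side')[110:250,220:400].repeat(4,0).repeat(4,1))"
```

```text
time_s: 4.52
eef_pos: [0.5494, -0.1286, 0.1799]
tcp_rot: [3.141, 0.001, 2.017]
ft_force: [0.4, -1.0, -3.1]
finger_gap: 0.0293
t 4.52 p [ 0.5494 -0.1286  0.1799] rot [3.141e+00 1.000e-03 2.017e+00] F [ 0.4 -1.  -3.1] gap 0.0293
cam (array([ 0.48262457, -0.16109241,  0.32814579]), array([ 0.23361943,  0.11469222, -0.96554009]))
```

View pics/s5.png

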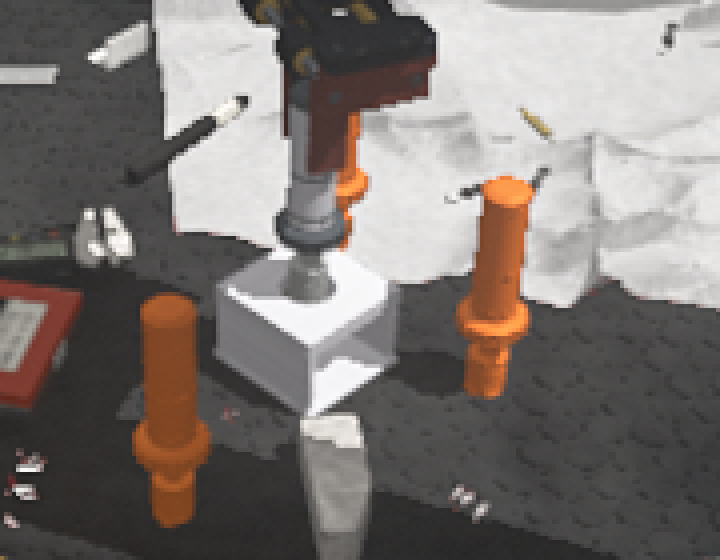

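```bash

python3 -m pendant '[[0,-0.002,0,0],[0,-0.004,0,0],[0,-0.004,0,0],[0,-0.004,0,0],[0,-0.004,0.0001,0],[0,-0.004,0.0003,0],[0,-0.004,0.0005,0],[0,-0.004,0.0005,0],[0,-0.004,0.0005,0],[0,-0.003,0.0005,0]]' 0 15
python3 -c "
from h import *
st();cv2.imwrite('pics/s6.png',bot.read_camera('side')[110:250,220:400].repeat(4,0).repeat(4,1));st()"
```

```text
time_s: 5.4
eef_pos: [0.5154, -0.1448, 0.1769]
tcp_rot: [3.141, 0.0, 2.017]
ft_force: [1.9, -0.8, -2.0]
finger_gap: 0.0299
t 5.4 p [ 0.5154 -0.1448  0.1769] rot [3.141 0.    2.017] F [ 1.9 -0.8 -2. ] gap 0.0299
t 5.45 p [ 0.5148 -0.1449  0.1767] rot [-3.141  0.     2.017] F [ 2.4 -0.2 -1.8] gap 0.0296
```

View pics/s6.png

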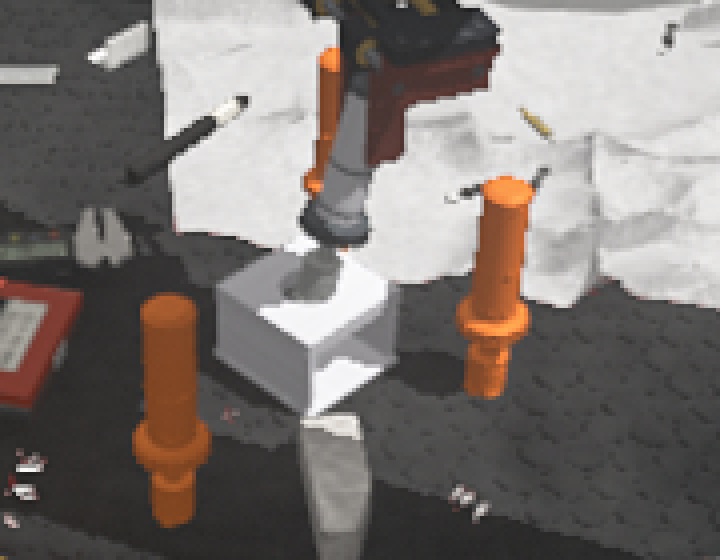

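```bash

python3 -m pendant '[[0,-0.003,0.0006,0],[0,-0.0035,0.0007,0],[0,-0.0035,0.0009,0],[0,-0.0035,0.0010,0],[0,-0.0035,0.0010,0],[0,-0.0035,0.0011,0],[0,-0.0035,0.0012,0],[0,-0.0035,0.0013,0],[0,-0.003,0.0012,0],[0,0,0,0]]' 0 15
python3 -c "
from h import *
st();cv2.imwrite('pics/s7r.png',bot.read_camera('side'));cv2.imwrite('pics/t7r.png',bot.read_camera('top'));st()
crop(cv2.imread('pics/s7r.png'),250,110,390,215,5.5,'pics/s7.png')
crop(cv2.imread('pics/t7r.png'),270,170,410,275,5.5,'pics/t7.png')"
```

```text
time_s: 6.28
eef_pos: [0.4872, -0.1578, 0.1674]
tcp_rot: [-3.141, -0.001, 2.017]
ft_force: [0.6, -0.1, -1.8]
finger_gap: 0.0296
t 6.28 p [ 0.4872 -0.1578  0.1674] rot [-3.141e+00 -1.000e-03  2.017e+00] F [ 0.6 -0.1 -1.8] gap 0.0296
t 6.38 p [ 0.4878 -0.1576  0.1676] rot [-3.141 -0.     2.017] F [ 1.6  0.1 -2.2] gap 0.0298
```

View pics/s7.png

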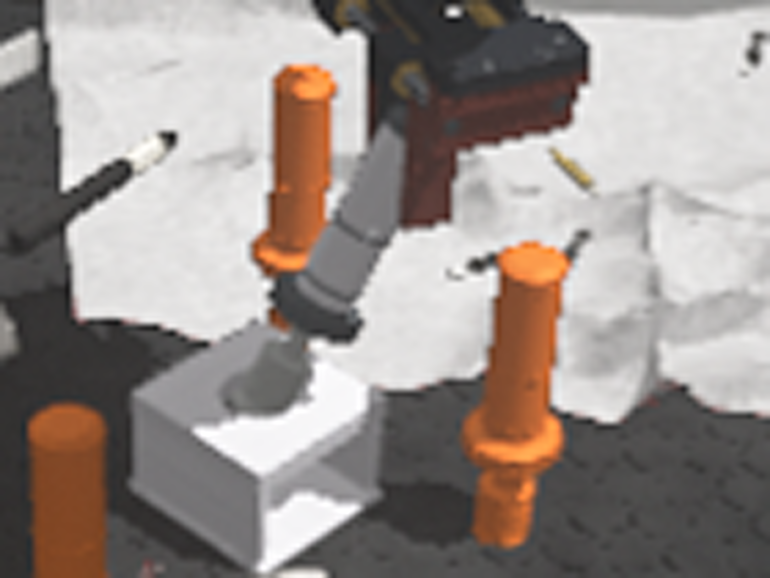

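View pics/t7.png

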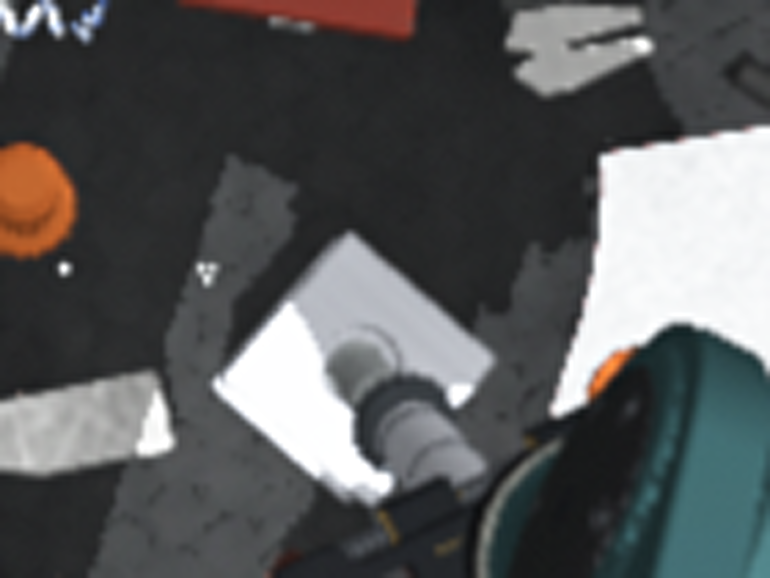

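```bash

python3 -m pendant '[[0,0,0,0],[0,0,0,0],[0,0,0,0],[0,-0.002,-0.0035,0],[0,-0.005,-0.0087,0],[0,-0.006,-0.0104,0],[0,-0.006,-0.0104,0],[0,-0.004,-0.012,0],[0,0,-0.012,0],[0,0,-0.006,0]]' 0 60
python3 -c "
from h import *
st();cv2.imwrite('pics/s8r.png',bot.read_camera('side'));cv2.imwrite('pics/t8r.png',bot.read_camera('top'));st()
crop(cv2.imread('pics/s8r.png'),250,80,390,185,5.5,'pics/s8.png')
crop(cv2.imread('pics/t8r.png'),290,190,400,272,7,'pics/t8.png')"
```

```text
time_s: 7.22
eef_pos: [0.467, -0.1683, 0.2331]
tcp_rot: [3.141, 0.002, 2.016]
ft_force: [0.2, -0.3, -5.0]
finger_gap: 0.0295
t 7.22 p [ 0.467  -0.1683  0.2331] rot [3.141e+00 2.000e-03 2.016e+00] F [ 0.2 -0.3 -5. ] gap 0.0295
t 7.32 p [ 0.4678 -0.1683  0.2326] rot [3.140e+00 3.000e-03 2.017e+00] F [ 0.5  0.4 -4. ] gap 0.029
```

View pics/s8.png

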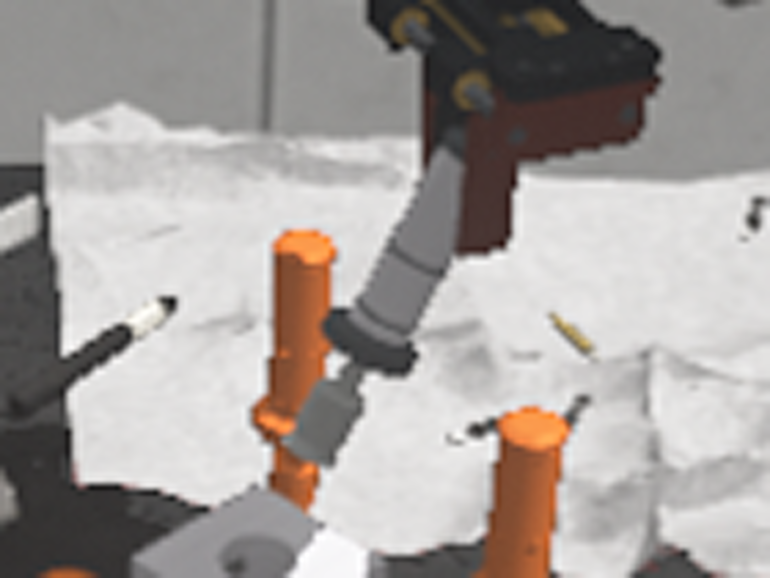

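View pics/t8.png

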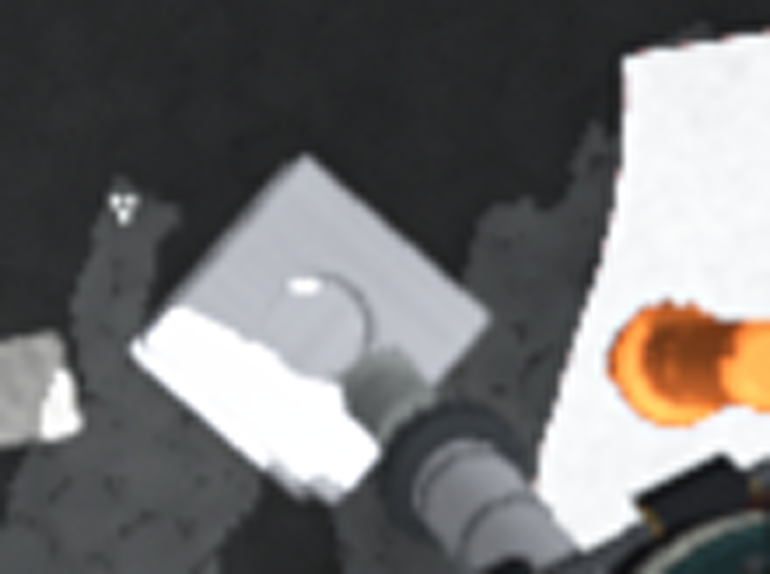

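```bash
cat >> h.py <<'E'
def gunaxis(th,az): # coupler->barrel, az= heading of h
    return np.array([-np.sin(th)*np.cos(az),-np.sin(th)*np.sin(az),np.cos(th)])
def circ(C,a,off,r,n=60):
    u=np.cross(a,[0.3,1,0]);u/=np.linalg.norm(u);v=np.cross(a,u);t=np.linspace(0,2*np.pi,n)
    return C+a*off+r*(np.cos(t)[:,None]*u+np.sin(t)[:,None]*v)
def overlay(img,ci,C,a,u0,v0,u1,v1,f,name,rings=((28,15),(-67,15),(-67,22),(-80,22),(-134,13)),col=(0,255,0)):
    c=cv2.resize(img[v0:v1,u0:u1],None,fx=f,fy=f,interpolation=cv2.INTER_CUBIC)
    for off,r in rings:
        p=proj(ci,circ(C,a,off/1e3,r/1e3)); p=((p-[u0,v0]+.5)*f-.5)
        cv2.polylines(c,[np.round(p).astype(np.int32)],True,col,1)
    cv2.imwrite(name,c)
E
python3 - <<'E'
from h import *
S=bot.camera_info("side");T=bot.camera_info("top")
s=cv2.imread("pics/s8r.png");t=cv2.imread("pics/t8r.png")
C=np.array([.467,-.1683,.238]);
for d in (27,30,33):
    a=gunaxis(np.radians(d),.445)
    overlay(s,S,C,a,290,95,350,175,5,f"pics/o{d}s.png")
    overlay(t,T,C,a,320,220,390,280,6,f"pics/o{d}t.png")
ims=[cv2.imread(f"pics/o{d}s.png") for d in (27,30,33)];cv2.imwrite("pics/os.png",cv2.resize(np.hstack(ims),(780,346)))
ims=[cv2.imread(f"pics/o{d}s.png") for d in (30,)];
print(ims[0].shape)
cv2.imwrite("pics/ot.png",np.hstack([cv2.resize(cv2.imread(f"pics/o{d}t.png"),(390,334)) for d in (27,30)]))
E
```

```text
(400, 300, 3)
```

View pics/os.png

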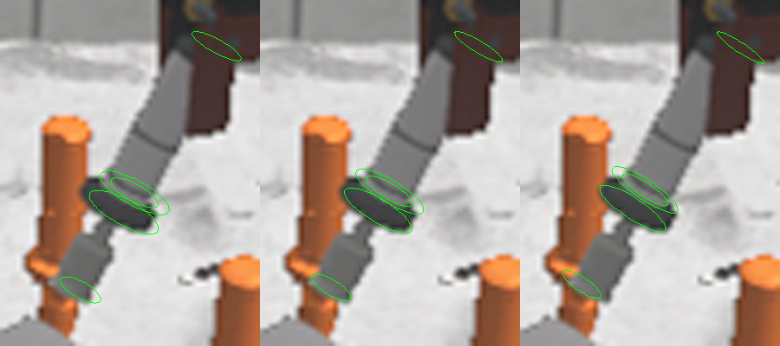

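View pics/ot.png

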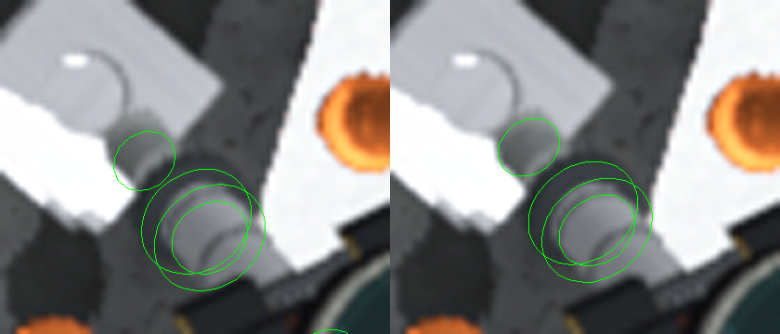

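```bash
python3 - <<'E'
from h import *
S=bot.camera_info("side");T=bot.camera_info("top")
print(proj(S,[.5492,-.1287,.170]),(240+322.5/5.5-.5,110+212.5/5.5-.5))
print(proj(T,[.5492,-.1287,.170]),(250+428.5/4.6-.5,180+257.5/4.6-.5))
s=cv2.imread("pics/s8r.png");t=cv2.imread("pics/t8r.png")
C=np.array([.467,-.1683,.238]);
a=gunaxis(np.radians(30),.445)
overlay(s,S,C,a,295,95,345,170,8,f"pics/a.png");overlay(s,S,C,a,295,95,345,170,8,f"pics/b.png",rings=())
cv2.imwrite("pics/ab.png",np.hstack([cv2.imread("pics/a.png"),cv2.imread("pics/b.png")]))
overlay(t,T,C,a,330,228,380,278,8,f"pics/a.png");overlay(t,T,C,a,330,228,380,278,8,f"pics/b.png",rings=())
cv2.imwrite("pics/abt.png",np.hstack([cv2.imread("pics/a.png"),cv2.imread("pics/b.png")]))
E
```

```text
[[297.62172807 147.036059  ]] (298.1363636363636, 148.13636363636363)
[[343.09522505 235.99703232]] (342.6521739130435, 235.47826086956522)
```

View pics/ab.png

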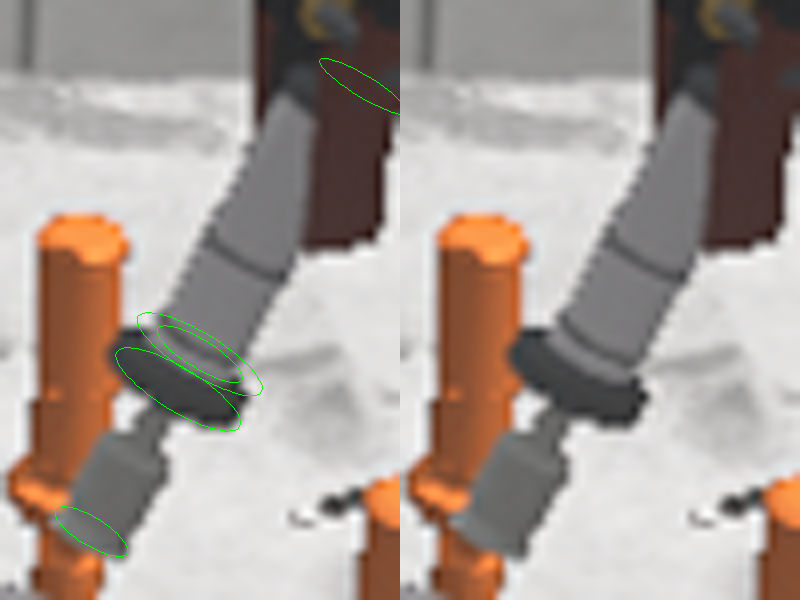

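View pics/abt.png

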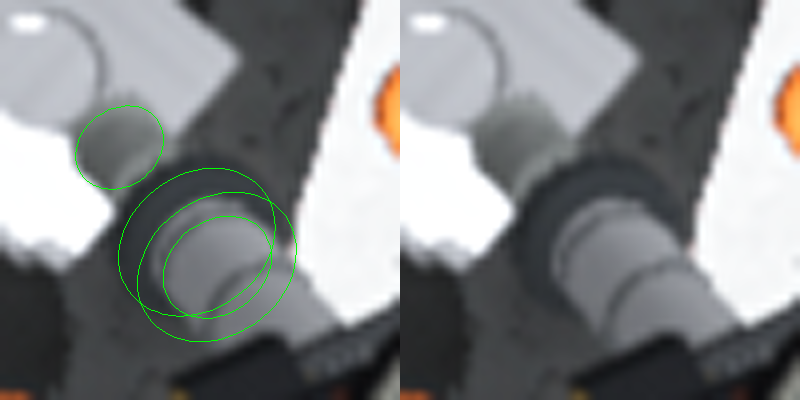

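```bash
cat > fit.py <<'E'
from h import *
from scipy.optimize import least_squares
B={"side":np.array([.5,1.1]),"top":np.array([-.4,-.5])}
def fit(tcp,corners,edges,az0=.445,sj=.0015,sz=.002,verbose=1,nose=0):
    """corners: (cam,(u,v),off_mm,r_mm,sign) ; edges: (cam,(u,v),r_mm,sign)"""
    cis={n:bot.camera_info(n) for n in("side","top")}
    C0=np.array(tcp)+[0,0,.005]
    h=np.array([np.cos(az0),np.sin(az0),0]);j=np.array([-h[1],h[0],0])
    def unpack(p):
        C=C0+p[0]*h+p[1]*j+p[2]*np.array([0,0,1.])
        a=gunaxis(p[3],az0+0) ; a=a+p[4]*j; a/=np.linalg.norm(a); return C,a
    def w(ci,P,a):
        c,_=ray(ci,(280,210)); v=P-c; ww=np.cross(a,v); return ww/np.linalg.norm(ww)
    def res(p):
        C,a=unpack(p);r=[]
        for n,uv,off,rad,sg in corners:
            ci=cis[n];P=C+a*off/1e3
            q=proj(ci,P+sg*rad/1e3*w(ci,P,a))[0]+B[n]; r+=list((q-uv)/1.)
        for n,uv,rad,sg in edges:
            ci=cis[n];Q=[]
            for off in(-60,20):
                P=C+a*off/1e3;Q.append(proj(ci,P+sg*rad/1e3*w(ci,P,a))[0]+B[n])
            d=Q[1]-Q[0];nn=np.array([-d[1],d[0]])/np.linalg.norm(d);r.append(((np.array(uv)-Q[0])@nn)/.7)
        return np.array(r+[p[0]/.02,p[1]/sj,p[2]/sz,p[4]/.03])
    s=least_squares(res,[0,0,0,.5,0],loss="soft_l1");C,a=unpack(s.x)
    print("h,j,z mm",np.round(s.x[:3]*1e3,2),"tilt deg",np.degrees(s.x[3]).round(2),"side tilt",np.degrees(s.x[4]).round(2));print(np.round(res(s.x),1))
    return C,a
E
python3 - <<'E'
from fit import *
s=lambda x,y:np.array([295+(x+.5)/8-.5,95+(y+.5)/8-.5])
t=lambda x,y:np.array([330+(x+.5)/8-.5,228+(y+.5)/8-.5])
ci=bot.camera_info("side")
# sign convention check
C=np.array([.467,-.1683,.238]);a=gunaxis(.5236,.445)
for n in("side","top"):
    c,_=ray(bot.camera_info(n),(280,210));w=np.cross(a,C-c);w/=np.linalg.norm(w);print(n,proj(bot.camera_info(n),[C,C+.02*w]))
E
```

```text
side [[333.7689754  115.41453215]
 [326.58528217 111.03391918]]
top [[370.93679139 278.39386026]
 [379.17960272 271.88601497]]
```

```bash
python3 - <<'E'
from fit import *
s=lambda x,y:np.array([295+(x+.5)/8-.5,95+(y+.5)/8-.5])
t=lambda x,y:np.array([330+(x+.5)/8-.5,228+(y+.5)/8-.5])
co=[("side",s(52,518),-134,13,1),("side",s(124,557),-134,13,-1),("side",s(118,326),-67,22,1),("side",s(110,352),-80,22,1),("side",s(250,388),-67,22,-1),("side",s(238,425),-80,22,-1)]
ed=[("side",s(250,130),15,1),("side",s(213,215),15,1),("side",s(168,300),15,1),("side",s(287,280),15,-1),("side",s(245,360),15,-1),
("top",t(153,250),15,-1),("top",t(205,340),15,-1),("top",t(255,205),15,1),("top",t(340,310),15,1)]
C,a=fit([.467,-.1683,.2331],co,ed);print(C,a)
S=bot.camera_info("side");T=bot.camera_info("top")
overlay(cv2.imread("pics/s8r.png"),S,C,a,295,95,345,170,8,"pics/a.png");overlay(cv2.imread("pics/t8r.png"),T,C,a,330,228,380,278,8,"pics/b.png")
b=cv2.imread("pics/b.png");cv2.imwrite("pics/ab2.png",np.hstack([cv2.imread("pics/a.png"),np.vstack([b,b[:200]*0])]))
E
```

```text
h,j,z mm [8.52 0.03 3.16] tilt deg 25.89 side tilt 1.59
[ 0.2 -0.2  0.3 -0.1  0.9 -0.2 -0.5  0.9  0.2  0.8 -0.8  0.5 -1.2  0.3
  0.5 -0.4  0.1 -1.2  1.   0.1  0.7  0.4  0.   1.6  0.9]
[ 0.47467277 -0.16460397  0.24126195] [-0.40596078 -0.16283465  0.89926677]
```

View pics/ab2.png

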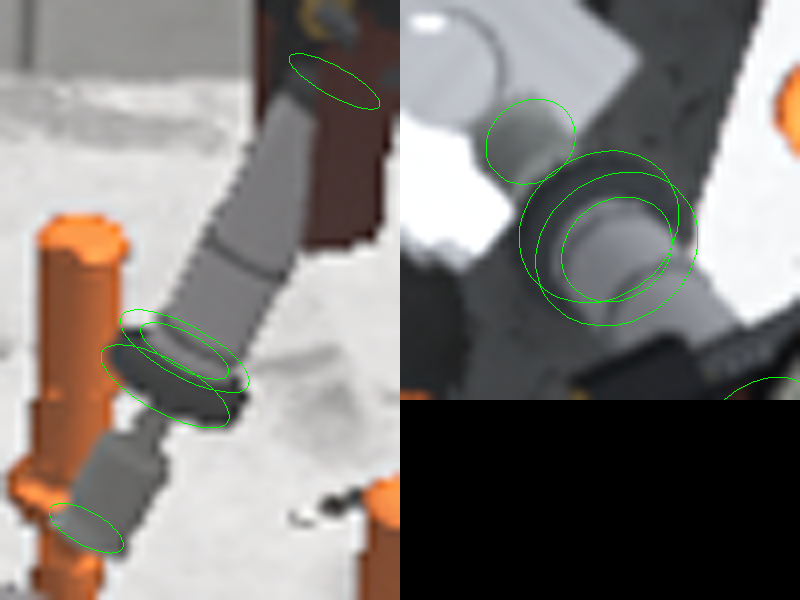

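```bash

python3 -m pendant '[[0,0,0.006,0],[0,0,0.012,0],[0,0.003,0.012,0],[0,0.005,0.0087,0],[0,0.005,0.0087,0],[0,0.005,0.0070,0],[0,0.0025,0.0040,0],[0,0.0012,0.0020,0],[0,0,0,0],[0,0,0,0]]' 0 60
python3 -c "
from h import *
st();cv2.imwrite('pics/s9r.png',bot.read_camera('side'));st()
crop(cv2.imread('pics/s9r.png'),250,110,390,215,5.5,'pics/s9.png')"
```

```text
time_s: 8.15
eef_pos: [0.4859, -0.1584, 0.1706]
tcp_rot: [-3.138, -0.001, 2.018]
ft_force: [-7.4, -2.7, 9.3]
finger_gap: 0.0293
t 8.15 p [ 0.4859 -0.1584  0.1706] rot [-3.138e+00 -1.000e-03  2.018e+00] F [-7.4 -2.7  9.3] gap 0.0293
t 8.2 p [ 0.4858 -0.1584  0.1707] rot [-3.138e+00 -1.000e-03  2.018e+00] F [-8.3 -1.1  9.5] gap 0.0295
```

View pics/s9.png

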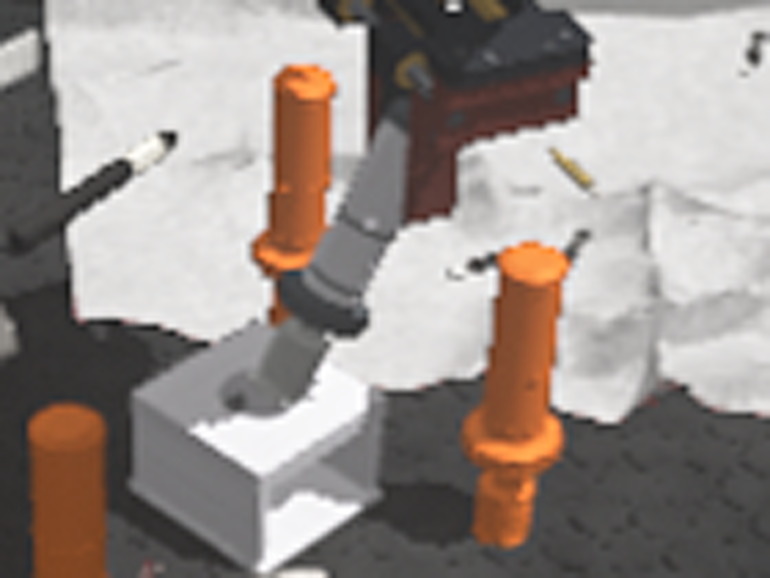

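```bash

python3 -m pendant '[[0,-0.002,-0.004,0],[0,-0.002,-0.004,0],[0,0.003,0,0],[0,0.0035,0,0],[0,0,0,0],[0,0.0012,0.0026,0],[0,0.0012,0.0026,0],[0,0.0012,0.0026,0],[0,0.001,0.002,0],[0,0,0,0]]' 0 60
python3 -c "
from h import *
st();cv2.imwrite('pics/s10r.png',bot.read_camera('side'));st()
crop(cv2.imread('pics/s10r.png'),250,110,390,215,5.5,'pics/s10.png')"
```

```text
time_s: 9.03
eef_pos: [0.4932, -0.1549, 0.1678]
tcp_rot: [-3.141, -0.001, 2.017]
ft_force: [0.4, 0.9, -3.1]
finger_gap: 0.0288
t 9.03 p [ 0.4932 -0.1549  0.1678] rot [-3.141e+00 -1.000e-03  2.017e+00] F [ 0.4  0.9 -3.1] gap 0.0288
t 9.08 p [ 0.4932 -0.155   0.1681] rot [-3.141e+00 -1.000e-03  2.017e+00] F [-0.1  0.3 -3.8] gap 0.0289
```

View pics/s10.png

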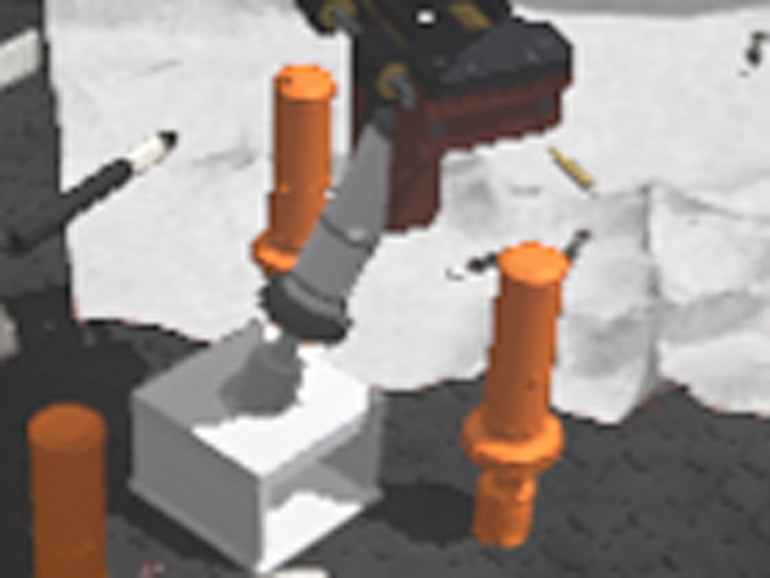

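```bash

python3 -m pendant '[[0,-0.001,0,0],[0,-0.002,0,0],[0,-0.002,0,0],[0,-0.002,0.0002,0],[0,-0.002,0.0004,0],[0,-0.002,0.0006,0],[0,-0.002,0.0007,0],[0,-0.002,0.0008,0],[0,-0.0015,0.0006,0],[0,0,0,0]]' 0 20
python3 -c "
from h import *
st();cv2.imwrite('pics/s11r.png',bot.read_camera('side'));st()
crop(cv2.imread('pics/s11r.png'),285,110,355,195,7,'pics/s11.png')"
```

```text
time_s: 9.92
eef_pos: [0.4784, -0.1625, 0.1653]
tcp_rot: [3.142, 0.0, 2.017]
ft_force: [2.8, -0.0, -3.7]
finger_gap: 0.0294
t 9.92 p [ 0.4784 -0.1625  0.1653] rot [3.142 0.    2.017] F [ 2.8 -0.  -3.7] gap 0.0294
t 9.97 p [ 0.4785 -0.1625  0.1653] rot [3.142 0.    2.017] F [ 1.7  1.3 -3.7] gap 0.0297
```

View pics/s11.png

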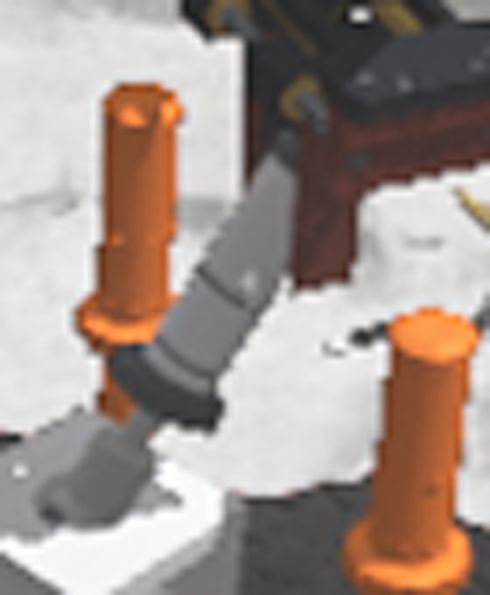

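```bash

python3 -m pendant '[[0,0,0,0],[0,0,0,0],[0,-0.0015,-0.0025,0],[0,-0.004,-0.007,0],[0,-0.005,-0.0087,0],[0,-0.003,-0.01,0],[0,0,-0.012,0],[0,0,-0.012,0],[0,0,-0.006,0],[0,0,0,0]]' 0 60
python3 -c "
from h import *
st();cv2.imwrite('pics/s12r.png',bot.read_camera('side'));cv2.imwrite('pics/t12r.png',bot.read_camera('top'));ci=bot.camera_info('wrist');print(ci['rvec'],ci['tvec']);cv2.imwrite('pics/w12.png',bot.read_camera('wrist'));st()
crop(cv2.imread('pics/s12r.png'),295,80,360,175,6,'pics/a.png')
crop(cv2.imread('pics/t12r.png'),325,225,385,285,6.5,'pics/b.png')
a=cv2.imread('pics/a.png');b=cv2.imread('pics/b.png');z=np.zeros((a.shape[0],b.shape[1],3),np.uint8);z[:b.shape[0]]=b;cv2.imwrite('pics/st12.png',np.hstack([a,z]));print(a.shape,b.shape)"
```

```text
time_s: 10.8
eef_pos: [0.4666, -0.1688, 0.2255]
tcp_rot: [3.14, 0.003, 2.017]
ft_force: [-0.3, -1.0, -3.9]
finger_gap: 0.0287
t 10.8 p [ 0.4666 -0.1688  0.2255] rot [3.140e+00 3.000e-03 2.017e+00] F [-0.3 -1.  -3.9] gap 0.0287
[-1.58559615 -2.51838784 -0.34471399] [ 0.35380927 -0.36337948  0.28438787]
t 10.95 p [ 0.4656 -0.168   0.2232] rot [-3.141e+00 -1.000e-03  2.017e+00] F [-0.8  0.2 -3.8] gap 0.0291
(570, 390, 3) (390, 390, 3)
```

View pics/st12.png

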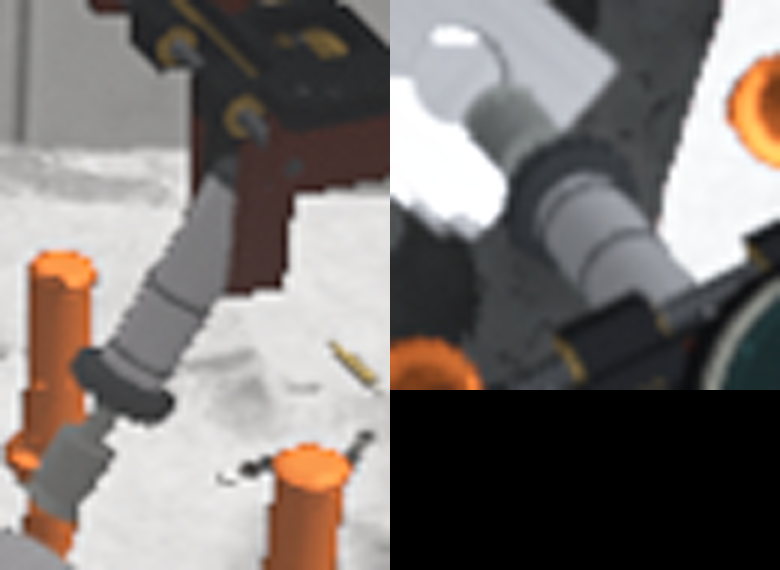

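View pics/w12.png

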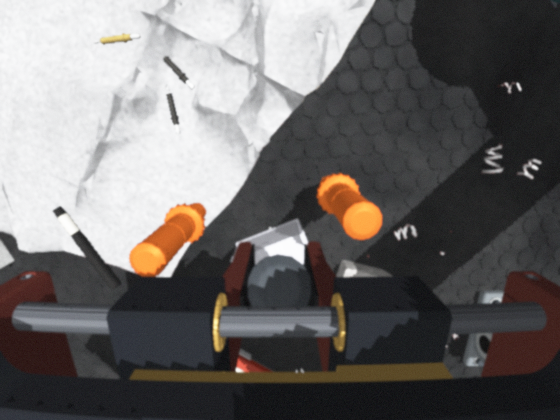

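```bash
python3 - <<'E'
s=open('fit.py').read()
s=s.replace("verbose=1,nose=0):","wr=None):").replace("        return np.array(r+[","        if wr is not None:\n            cw,dC,uv=wr; q=proj(cw,C+dC+a*.028)[0]; r+=list((q-uv)/2.)\n        return np.array(r+[")
open('fit.py','w').write(s)
E
cat > f12.py <<'E'
from fit import *
s=lambda x,y:np.array([295+(x+.5)/6-.5,80+(y+.5)/6-.5])
t=lambda x,y:np.array([325+(x+.5)/6.5-.5,225+(y+.5)/6.5-.5])
co=[("side",s(30,486),-134,13,1),("side",s(74,520),-134,13,-1),("side",s(85,347),-67,22,1),("side",s(76,376),-80,22,1),("side",s(173,398),-67,22,-1),("side",s(160,423),-80,22,-1)]
ed=[("side",s(205,190),15,1),("side",s(150,285),15,1),("side",s(112,342),15,1),("side",s(202,313),15,-1),("side",s(162,382),15,-1),
("top",t(150,220),15,-1),("top",t(205,300),15,-1),("top",t(217,178),15,1),("top",t(300,268),15,1)]
cw=dict(bot.camera_info("wrist"));cw["rvec"]=np.array([-1.58559615,-2.51838784,-0.34471399]);cw["tvec"]=np.array([0.35380927,-0.36337948,0.28438787])
tcp=np.array([.4666,-.1688,.2255])
for wr in (None,(cw,np.array([-.0009,.0007,-.0018]),np.array([279,284.]))):
    C,a=fit(tcp,co,ed,wr=wr);print(C-tcp,a)
S=bot.camera_info("side");T=bot.camera_info("top")
overlay(cv2.imread("pics/s12r.png"),S,C,a,295,80,360,175,6,"pics/a.png");overlay(cv2.imread("pics/t12r.png"),T,C,a,325,225,385,285,6.5,"pics/b.png")
a_=cv2.imread('pics/a.png');b=cv2.imread('pics/b.png');z=np.zeros((a_.shape[0],b.shape[1],3),np.uint8);z[:b.shape[0]]=b;cv2.imwrite('pics/o12.png',np.hstack([a_,z]))
overlay(cv2.imread("pics/w12.png"),cw,C+[-.0009,.0007,-.0018],a,180,200,380,340,4,"pics/o12w.png")
E
python3 f12.py
```

```text
h,j,z mm [7.8  0.06 2.17] tilt deg 30.8 side tilt 0.78
[-1.2  0.4  0.3  0.3  0.3 -0.3 -0.9 -0.8  0.9  0.9  0.3  1.   0.   1.
  0.5 -2.8 -1.9 -0.8 -0.1  2.3  0.8  0.4  0.   1.1  0.5]
[0.0070131  0.00341126 0.007171  ] [-0.46793608 -0.20815414  0.85889911]
h,j,z mm [ 6.69 -0.58  1.82] tilt deg 31.75 side tilt 0.13
[-1.3  0.4  0.1  0.3  0.5 -0.4 -0.8 -0.9  0.9  0.8  0.3  1.  -0.3  0.8
  0.5 -3.  -2.  -1.   0.   2.2  1.   0.2  0.2  0.3 -0.4  0.9  0.1]
[0.00628986 0.00236196 0.00681954] [-0.47594163 -0.22445511  0.85035255]
```

View pics/o12.png

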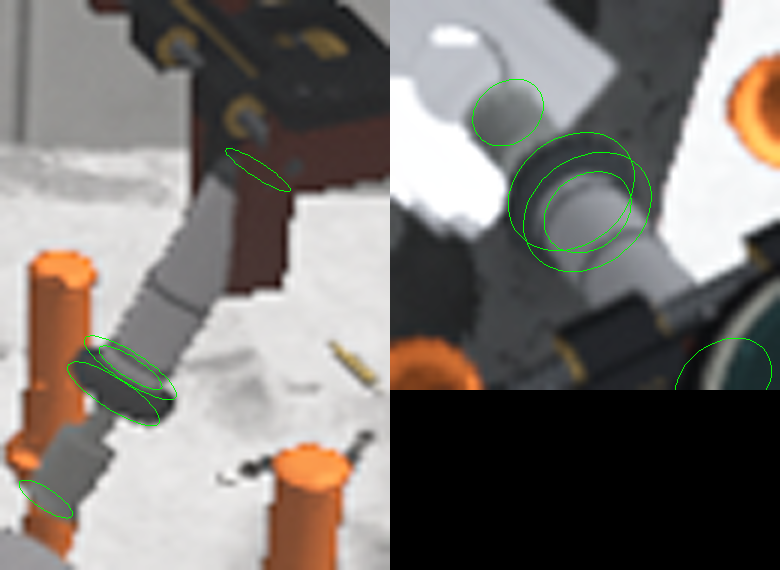

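View pics/o12w.png

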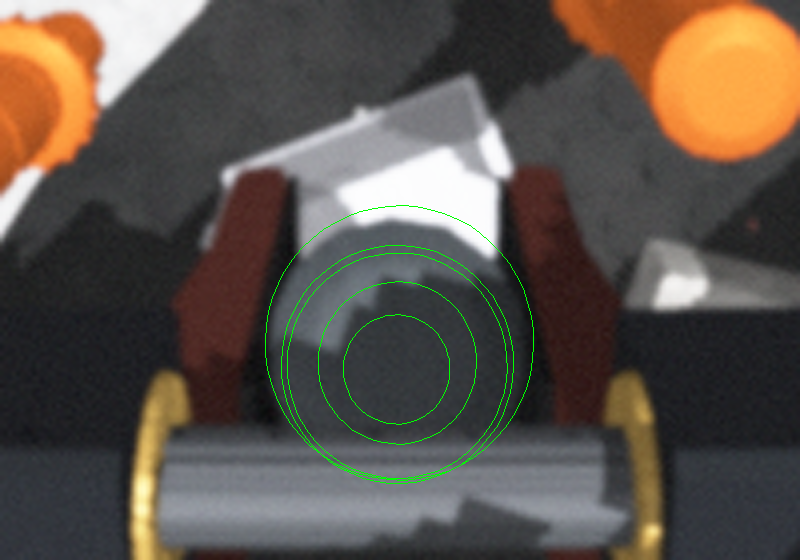

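```bash
sed -i 's/np.array(\[279,284.\])/np.array([279.3,286.3])/' f12.py
cat > f12b.py <<'E'
import fit,numpy as np
exec(open('f12.py').read().split("S=bot.camera")[0])
for b in ([0,0],[.5,0],[0,1.1]):
    fit.B["side"]=np.array(b);print(b);C,a=fit.fit(tcp,co,ed,wr=wr)
fit.B["top"]=np.zeros(2);C,a=fit.fit(tcp,co,ed,wr=wr)
E
python3 f12b.py | grep -v "^\["; python3 f12b.py | grep tilt
```

```text
h,j,z mm [7.8  0.06 2.17] tilt deg 30.8 side tilt 0.78
  0.5 -2.8 -1.9 -0.8 -0.1  2.3  0.8  0.4  0.   1.1  0.5]
h,j,z mm [ 7.28 -0.44  2.08] tilt deg 31.28 side tilt 0.26
  0.5 -2.8 -1.9 -0.9  0.   2.2  1.   0.3  0.   0.4 -0.3  1.   0.1]
h,j,z mm [7.8  0.06 2.17] tilt deg 30.8 side tilt 0.78
h,j,z mm [ 7.28 -0.44  2.08] tilt deg 31.28 side tilt 0.26Traceback (most recent call last):
  File "f12b.py", line 4, in <module>
    fit.B["side"]=np.array(b);print(b);C,a=fit.fit(tcp,co,ed,wr=wr)
    ^^^^^
AttributeError: 'function' object has no attribute 'B'
Traceback (most recent call last):
  File "f12b.py", line 4, in <module>
    fit.B["side"]=np.array(b);print(b);C,a=fit.fit(tcp,co,ed,wr=wr)
    ^^^^^
AttributeError: 'function' object has no attribute 'B'
```

```bash
sed -i 's/fit\.B/B/g; s/fit\.fit/fit/g' f12b.py; python3 f12b.py | grep -A3 tilt
```

```text
h,j,z mm [7.8  0.06 2.17] tilt deg 30.8 side tilt 0.78
[-1.2  0.4  0.3  0.3  0.3 -0.3 -0.9 -0.8  0.9  0.9  0.3  1.   0.   1.
  0.5 -2.8 -1.9 -0.8 -0.1  2.3  0.8  0.4  0.   1.1  0.5]
[0.0070131  0.00341126 0.007171  ] [-0.46793608 -0.20815414  0.85889911]
h,j,z mm [ 7.28 -0.44  2.08] tilt deg 31.28 side tilt 0.26
[-1.2  0.4  0.2  0.3  0.4 -0.4 -0.8 -0.9  0.9  0.8  0.3  1.  -0.   0.9
  0.5 -2.8 -1.9 -0.9  0.   2.2  1.   0.3  0.   0.4 -0.3  1.   0.1]
[0.006763   0.0027421  0.00707588] [-0.47052294 -0.2194123   0.85467327]
--
h,j,z mm [ 7.43 -0.34  0.02] tilt deg 29.94 side tilt 0.34
[-0.9  0.3  0.6  0.1  0.2 -0.5 -0.9 -0.9  0.9  0.5  0.3  0.6  1.   1.6
  0.9 -2.1 -1.5 -1.3 -0.3  1.7  0.7  0.4 -0.3  0.4 -0.2  0.   0.2]
[0.5, 0]
h,j,z mm [ 7.97 -0.31  0.02] tilt deg 30.65 side tilt 0.18
[-1.   0.3  0.4  0.1  0.3 -0.5 -0.9 -1.   0.9  0.5  0.3  0.7  0.6  1.3
  0.8 -2.4 -1.7 -1.3 -0.2  1.9  0.8  0.4 -0.1  0.4 -0.2  0.   0.1]
[0, 1.1]
h,j,z mm [ 6.71 -0.44  2.05] tilt deg 30.56 side tilt 0.45
[-1.1  0.5  0.4  0.3  0.3 -0.3 -0.9 -0.8  0.9  0.8  0.3  0.9  0.4  1.2
  0.6 -2.6 -1.8 -1.  -0.1  2.1  0.9  0.4 -0.2  0.3 -0.3  1.   0.3]
h,j,z mm [ 6.71 -0.43  2.07] tilt deg 30.58 side tilt 0.42
[-1.1  0.5  0.4  0.3  0.3 -0.3 -0.9 -0.8  0.9  0.8  0.3  0.9  0.4  1.2
  0.6 -2.6 -1.8 -1.  -0.   2.1  0.9  0.4 -0.2  0.3 -0.3  1.   0.2]
```

```bash

python3 -m pendant '[[0.006,0.002,-0.003,0],[0.015,0.004,-0.003,0],[0.022,0.0055,-0.003,0],[0.022,0.0055,-0.003,0],[0.022,0.0055,-0.003,0],[0.022,0.0055,-0.003,0],[0.022,0.0055,-0.003,0],[0.022,0.0055,-0.001,0],[0.022,0.0055,0,0],[0.022,0.0055,0,0]]' 0 60
python3 -m pendant '[[0.022,0.0055,0,0],[0.022,0.0055,0,0],[0.022,0.0055,0,0],[0.018,0.0045,0,0],[0.012,0.003,0,0],[0.008,0.002,0,0],[0.006,0.0016,0,0],[0.003,0.0006,0,0],[0,0,0,0],[0,0,0,0]]' 0 60
python3 -c "
from h import *
st();cv2.imwrite('pics/s13r.png',bot.read_camera('side'));cv2.imwrite('pics/t13r.png',bot.read_camera('top'));ci=bot.camera_info('wrist');cv2.imwrite('pics/w13.png',bot.read_camera('wrist'));st()"

```

```text
time_s: 11.78
eef_pos: [0.4253, 0.0326, 0.2451]
tcp_rot: [-3.14, -0.001, 2.017]
ft_force: [0.0, 0.6, -4.1]
finger_gap: 0.0293
time_s: 12.62
eef_pos: [0.4031, 0.1449, 0.2454]
tcp_rot: [-3.141, 0.0, 2.017]
ft_force: [-0.3, -0.5, -3.5]
finger_gap: 0.0291
t 12.62 p [0.4031 0.1449 0.2454] rot [-3.141  0.     2.017] F [-0.3 -0.5 -3.5] gap 0.0291
t 12.77 p [0.4033 0.1447 0.2454] rot [-3.141  0.     2.016] F [ 0.4 -0.1 -3.4] gap 0.0289
```

View pics/s13r.png

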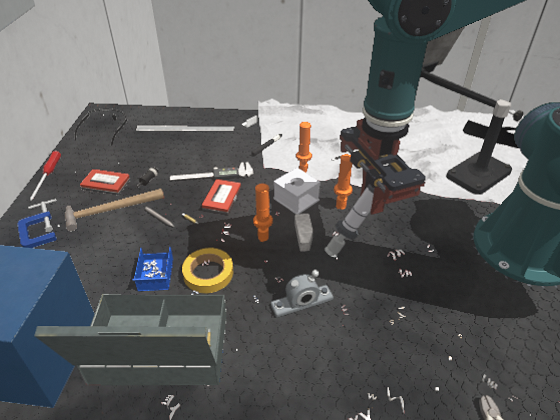

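View pics/t13r.png

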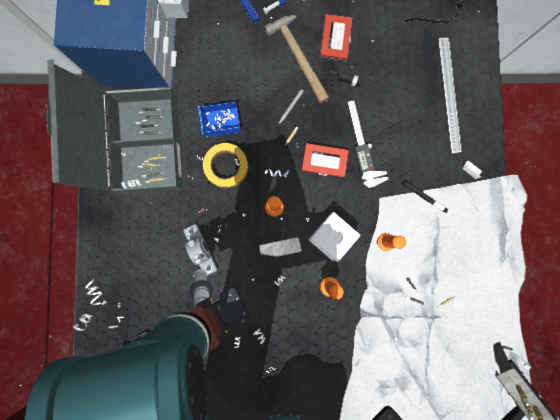

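```bash
python3 - <<'E'
from h import *
crop(cv2.imread('pics/s13r.png'),265,180,375,315,5.5,'pics/s13.png')
crop(cv2.imread('pics/t13r.png'),175,215,250,310,6.2,'pics/t13.png')
S=bot.camera_info("side");T=bot.camera_info("top")
h=np.array([np.cos(.445),np.sin(.445),0]);tcp=np.array([.4031,.1449,.2454])
a=gunaxis(np.radians(30.6),.445);C=tcp+[0,0,.0065]+.0073*h
rg=((28,15),(-67,15),(-67,22),(-80,22),(-134,13))
for ci,n,bx,f in((S,'s',(265,180,375,315),5.5),(T,'t',(175,215,250,310),6.2)):
    overlay(cv2.imread(f'pics/{n}13r.png'),ci,C,a,*bx,f,f'pics/o13{n}.png',rings=rg)
E
```

```text
(no output)
```

View pics/s13.png

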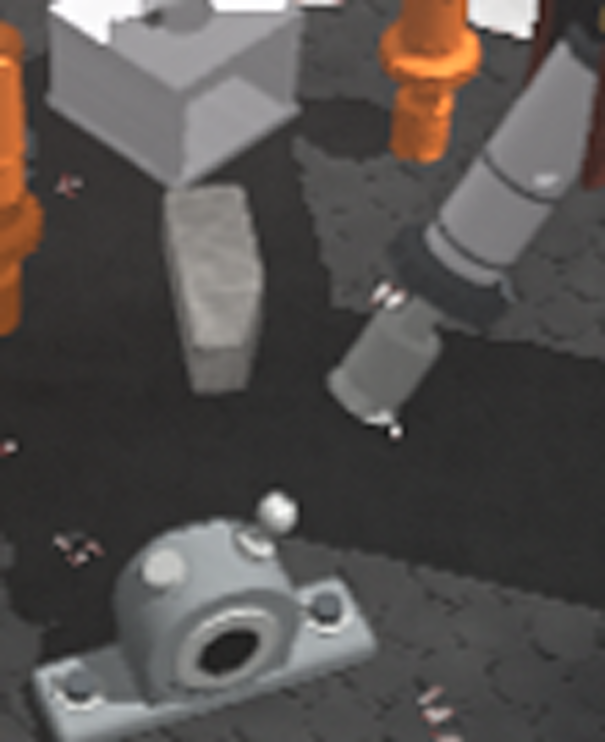

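View pics/o13s.png

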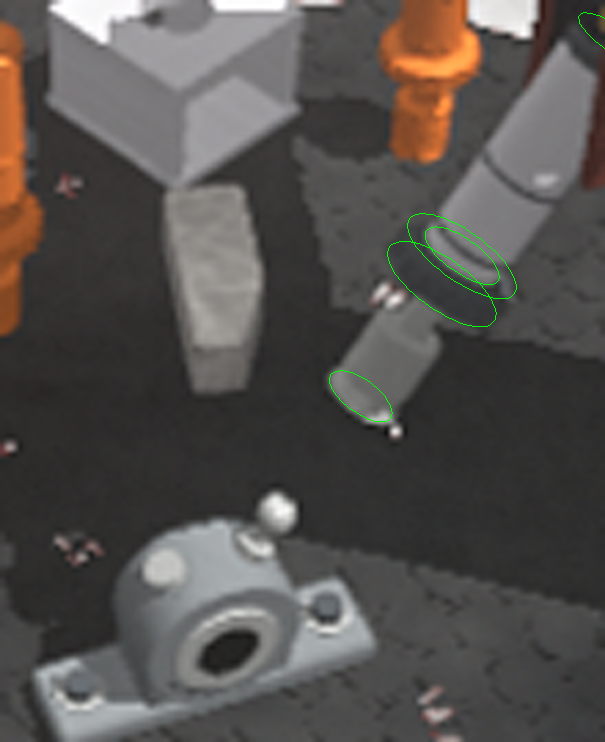

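View pics/t13.png

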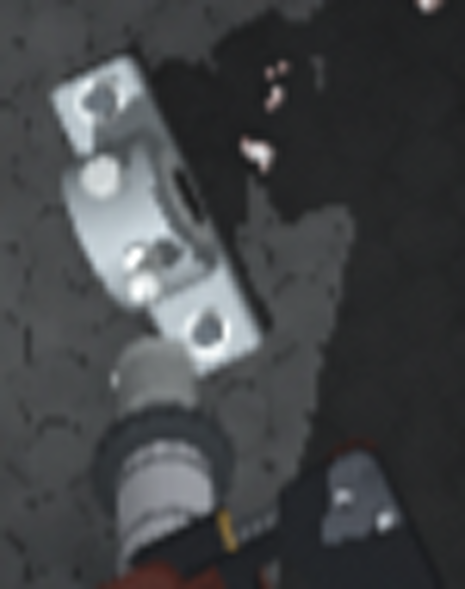

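View pics/o13t.png

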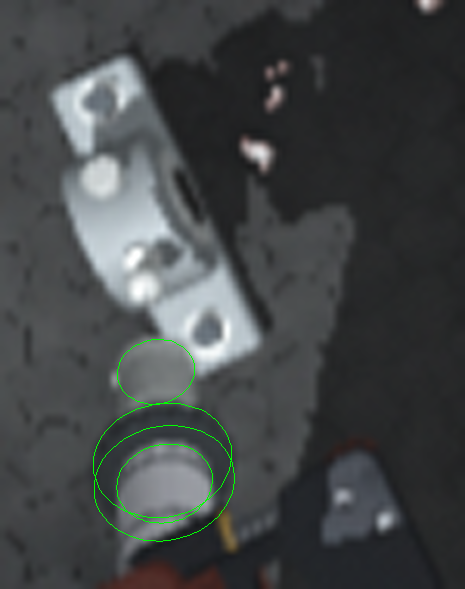

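```bash
python3 - <<'E'
from h import *
S=bot.camera_info("side");T=bot.camera_info("top")
u=(265+278.5/5.5-.5,180+512.5/5.5-.5)
for p in((143,288),(145,290)):
    v=(175+(p[0]+.5)/6.2-.5,215+(p[1]+.5)/6.2-.5)
    print(tri([(S,u),(T,v)]),onz(T,v,.084))
print(onz(S,u,.084))
print(proj(S,[.4984,.1913,.084]),u,proj(T,[.4984,.1913,.084]),v)
crop(cv2.imread('pics/s13r.png'),295,255,335,295,15,'pics/s13n.png')
crop(cv2.imread('pics/t13r.png'),180,235,220,275,15,'pics/t13n.png')
E
```

```text
(array([0.49771639, 0.19201583, 0.08803871]), [2.1629323051809793e-05, 2.162932305182672e-05]) [0.49749695 0.19285449 0.084     ]
(array([0.49731449, 0.19142092, 0.08736451]), [0.00039523172575643, 0.0003952317257564694]) [0.49675119 0.19211759 0.084     ]
[0.49757035 0.18856292 0.084     ]
[[314.70397798 273.70389248]] (315.1363636363636, 272.6818181818182) [[198.3320238  260.62354246]] (197.96774193548387, 261.35483870967744)
```

View pics/s13n.png

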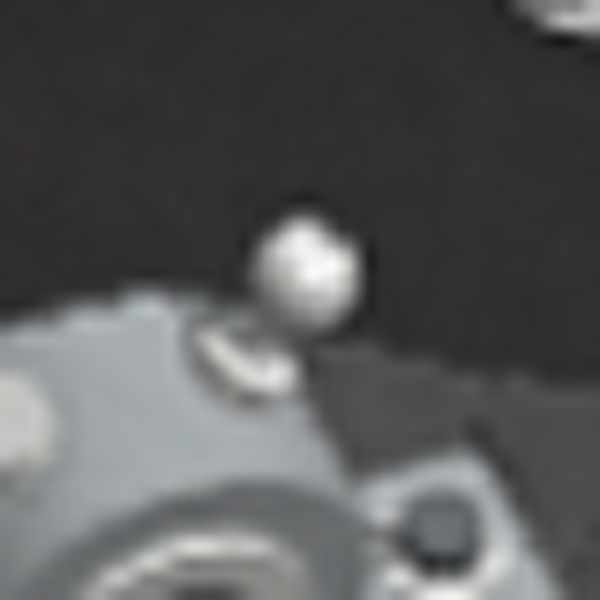

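View pics/t13n.png

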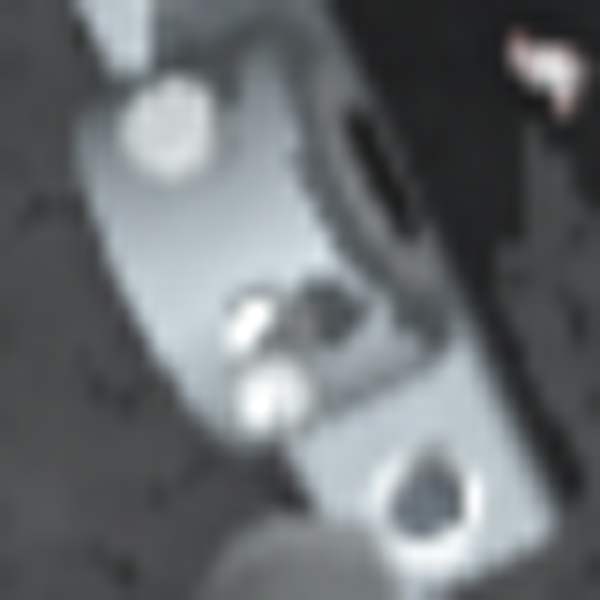

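```bash
cat >> h.py <<'E'
HEAD=np.array([.4975,.191,.0848]); AZ=.445
def mouth(tcp,nose=0.):
    h=np.array([np.cos(AZ),np.sin(AZ),0]);a=gunaxis(np.radians(30.6),AZ)
    return np.array(tcp)+[0,0,.0065]+.0073*h-(.134-nose)*a
def togo(dist):
    s=bot.sense();R=Ro.from_euler('xyz',s['tcp_rot']).as_matrix()
    m=mouth(s['eef_pos']);n=gunaxis(np.radians(30),AZ);r=m-HEAD
    print("mouth",np.round(m,4),"axial mm",round(1e3*r@n,1),"lat",np.round(1e3*(r-(r@n)*n),1),"tool shift",np.round(R.T@(HEAD+dist*n-m),4))
E
python3 -c "
from h import *
togo(.023)"
```

```text
mouth [0.4714 0.1772 0.1366] axial mm 59.6 lat [ 0.8 -0.9  0.2] tool shift [0.0012 0.018  0.0319]
```

```bash

python3 -m pendant '[[0.0006,0.002,0.0035,0],[0.0006,0.004,0.007,0],[0,0.004,0.007,0],[0,0.004,0.007,0],[0,0.003,0.0055,0],[0,0.001,0.0019,0],[0,0,0,0],[0,0,0,0],[0,0,0,0],[0,0,0,0]]' 0 60
python3 -c "
from h import *
st();cv2.imwrite('pics/s14r.png',bot.read_camera('side'));cv2.imwrite('pics/t14r.png',bot.read_camera('top'));st();togo(.023)
S=bot.camera_info('side');T=bot.camera_info('top');a=gunaxis(np.radians(30.6),AZ);m=mouth(bot.sense()['eef_pos']);C=m+.134*a
rg=((-67,22),(-80,22),(-134,13))
crop(cv2.imread('pics/s14r.png'),290,205,365,300,7,'pics/a.png');overlay(cv2.imread('pics/s14r.png'),S,C,a,290,205,365,300,6.2,'pics/os14.png',rings=rg);crop(cv2.imread('pics/s14r.png'),290,205,335,300,6.2,'pics/a.png')
cv2.imwrite('pics/os14.png',np.hstack([cv2.imread('pics/os14.png'),cv2.imread('pics/a.png')]))
overlay(cv2.imread('pics/t14r.png'),T,C,a,175,235,235,295,6.2,'pics/b.png',rings=rg);crop(cv2.imread('pics/t14r.png'),175,235,235,295,6.2,'pics/a.png')
cv2.imwrite('pics/ot14.png',np.hstack([cv2.imread('pics/b.png'),cv2.imread('pics/a.png')]))
"
```

```text
time_s: 13.6
eef_pos: [0.4189, 0.1542, 0.2138]
tcp_rot: [3.141, 0.0, 2.017]
ft_force: [-0.4, 0.2, -3.6]
finger_gap: 0.0292
t 13.6 p [0.4189 0.1542 0.2138] rot [3.141 0.    2.017] F [-0.4  0.2 -3.6] gap 0.0292
t 13.7 p [0.4189 0.1541 0.2139] rot [3.141 0.    2.017] F [-0.2  0.  -4.6] gap 0.0292
mouth [0.4871 0.1866 0.105 ] axial mm 23.2 lat [0.  0.6 0.2] tool shift [-0.0006 -0.0002  0.0003]
```

View pics/os14.png

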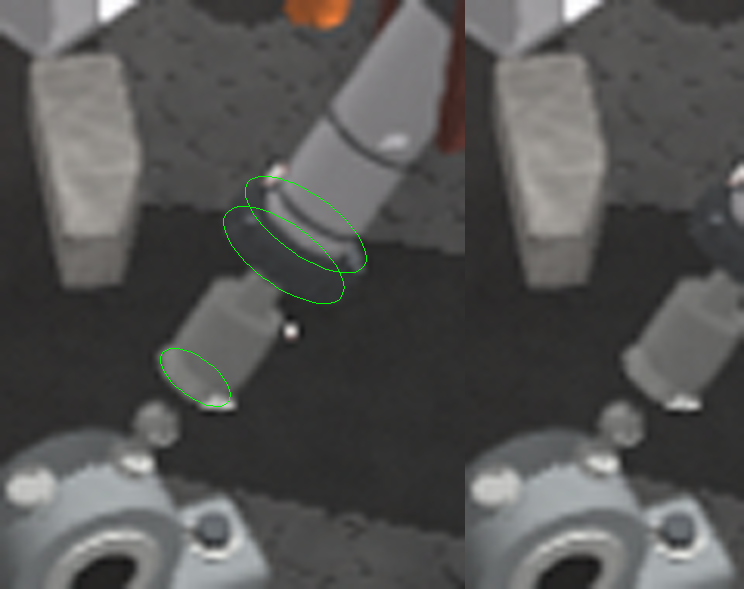

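View pics/ot14.png

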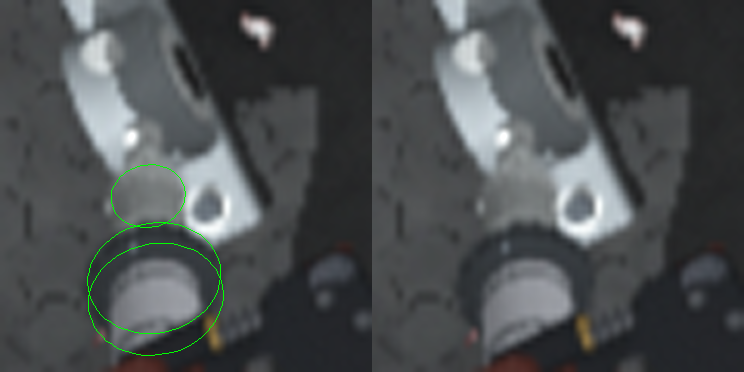

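```bash
sed -i 's/^HEAD=np.array.*; AZ/HEAD=np.array([.4975,.1915,.087]); AZ/' h.py; python3 -c "
from h import *
S=bot.camera_info('side');T=bot.camera_info('top')
for H in([.4975,.191,.0848],HEAD): print(proj(S,H)[0],proj(T,H)[0],'obs',(290+157.5/6.2-.5,205+424.5/6.2-.5),(315.07,272.8),(198.07,261.3))
a=gunaxis(np.radians(30.6),AZ);m=mouth(bot.sense()['eef_pos']);r=HEAD-m;n=a
for ci in(S,T): print(proj(ci,m)[0],proj(ci,m-.0215*n)[0],proj(ci,m+.06*n)[0])
togo(.022)"
```

```text
[315.17512289 273.35531261] [198.38924209 261.0356071 ] obs (314.9032258064516, 272.9677419354839) (315.07, 272.8) (198.07, 261.3)
[315.23078157 272.82991191] [197.96805231 261.09030044] obs (314.9032258064516, 272.9677419354839) (315.07, 272.8) (198.07, 261.3)
[321.00121147 265.32219262] [315.49292777 272.9440516 ] [336.945844   243.26632262]
[198.44714269 266.18513147] [198.07479433 261.32075478] [199.5765095 280.9942412]
mouth [0.4871 0.1866 0.105 ] axial mm 21.4 lat [-0.8 -0.3 -0.5] tool shift [-0.0001  0.0005 -0.001 ]
```

```bash

python3 -m pendant '[[0,0.0005,-0.0005,0],[0,0,0,0],[0,0,0,0],[0,0,0,0],[0,0,0,0],[0,0,0,0],[0,0,0,0],[0,0,0,0],[0,0,0,0],[0,0,0,0]]' 0 60
python3 -m pendant '[[0,0,0,0],[0,0,0,0],[0,0,0,0],[0,0,0,0],[0,0,0,0],[0,0,0,0],[0,0,0,0],[0,0,0,0],[0,0,0,0],[0,0,0,0]]' 0 60
python3 -c "
from h import *
st();togo(0.0)"
```

```text
time_s: 14.53
eef_pos: [0.4193, 0.1543, 0.214]
tcp_rot: [-3.142, 0.0, 2.017]
ft_force: [0.1, 0.2, -4.2]
finger_gap: 0.0292
time_s: 15.37
eef_pos: [0.4193, 0.1544, 0.2141]
tcp_rot: [-3.142, 0.0, 2.017]
ft_force: [0.5, 0.3, -4.3]
finger_gap: 0.0292
t 15.37 p [0.4193 0.1544 0.2141] rot [-3.142  0.     2.017] F [ 0.5  0.3 -4.3] gap 0.0292
mouth [0.4874 0.1869 0.1052] axial mm 21.3 lat [-0.5 -0.1 -0.3] tool shift [-0.0002  0.0111  0.0182]
```

```bash

python3 -m pendant '[[0,0.0005,0.0009,0],[0,0.001,0.00173,0],[0,0.00125,0.00217,0],[0,0.00125,0.00217,0],[0,0.00125,0.00217,0],[0,0.00125,0.00217,0],[0,0.00125,0.00217,0],[0,0.001,0.00173,0],[0,0.0005,0.0009,0],[0,0,0,0]]' 0 60
python3 -c "
from h import *
st();togo(0.0)
cv2.imwrite('pics/s15r.png',bot.read_camera('side'));crop(cv2.imread('pics/s15r.png'),290,205,365,300,6.2,'pics/s15.png')"
```

```text
time_s: 16.2
eef_pos: [0.4276, 0.1583, 0.1977]
tcp_rot: [-3.141, 0.0, 2.017]
ft_force: [0.4, 0.8, -3.9]
finger_gap: 0.0294
t 16.2 p [0.4276 0.1583 0.1977] rot [-3.141  0.     2.017] F [ 0.4  0.8 -3.9] gap 0.0294
mouth [0.4958 0.1909 0.0889] axial mm 2.5 lat [-0.6 -0.1 -0.3] tool shift [-0.0002  0.0018  0.0019]
```

View pics/s15.png

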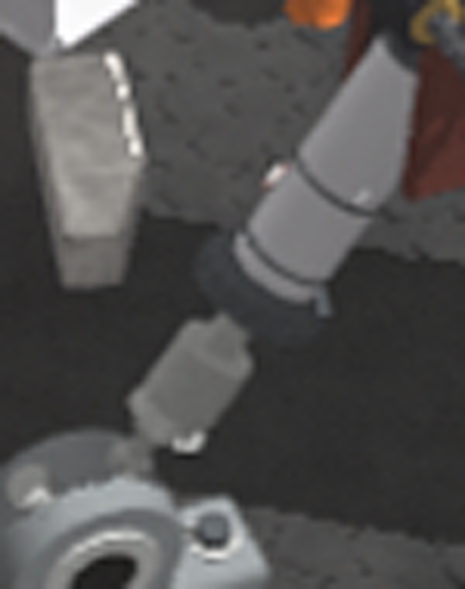

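```bash

python3 -m pendant '[[0,0.0005,0.0009,0],[0,0.00075,0.0013,0],[0,0.00075,0.0013,0],[0,0.00075,0.0013,0],[0,0.00075,0.0013,0],[0,0.00075,0.0013,0],[0,0.00075,0.0013,0],[0,0.0005,0.0009,0],[0,0,0,0],[0,0,0,0]]' 0 60
python3 -c "
from h import *
st();togo(0.0)
F=bot.sense()['ft_force'];n=gunaxis(np.radians(30),AZ);print('axial F rel to weight',(F-[0.2,0.2,-4.0])@n)
cv2.imwrite('pics/s16r.png',bot.read_camera('side'));crop(cv2.imread('pics/s16r.png'),290,205,365,300,6.2,'pics/s16.png')"
```

```text
time_s: 17.08
eef_pos: [0.4328, 0.1608, 0.1882]
tcp_rot: [3.141, 0.0, 2.017]
ft_force: [0.4, -0.9, -3.4]
finger_gap: 0.0291
t 17.08 p [0.4328 0.1608 0.1882] rot [3.141 0.    2.017] F [ 0.4 -0.9 -3.4] gap 0.0291
mouth [0.501  0.1933 0.0793] axial mm -8.6 lat [-0.4 -0.  -0.2] tool shift [-0.0002 -0.0039 -0.0077]
axial F rel to weight 0.6220962318193037
```

View pics/s16.png

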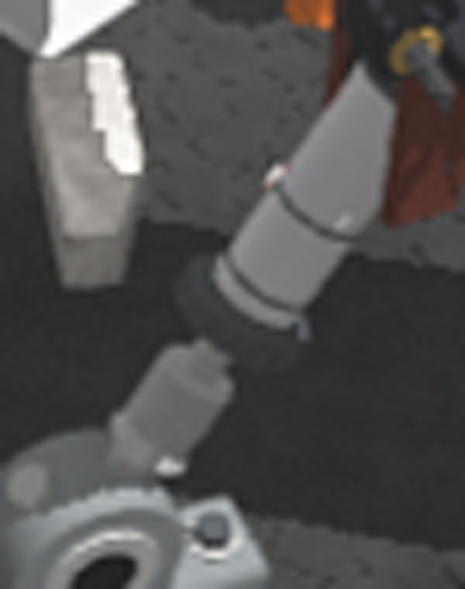

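```bash

python3 -m pendant '[[0,0.0003,0.0006,0],[0,0.0003,0.0006,0],[0,0.0003,0.0006,0],[0,0.0003,0.0006,0],[0,0.0003,0.0005,0],[0,0.0003,0.0005,0],[0,0.0003,0.0005,0],[0,0.0003,0.0005,0],[0,0,0,0],[0,0,0,0]]' 0 60
python3 -c "
from h import *
st();togo(0.0)
F=bot.sense()['ft_force'];n=gunaxis(np.radians(30),AZ);print('axial F rel to weight',(F-[0.2,0.2,-4.0])@n)"
```

```text
time_s: 17.97
eef_pos: [0.4351, 0.162, 0.1837]
tcp_rot: [3.141, -0.0, 2.017]
ft_force: [4.0, 0.2, -7.5]
finger_gap: 0.0292
t 17.97 p [0.4351 0.162  0.1837] rot [ 3.141 -0.     2.017] F [ 4.   0.2 -7.5] gap 0.0292
mouth [0.5033 0.1945 0.0749] axial mm -13.7 lat [-0.4  0.  -0.2] tool shift [-0.0002 -0.0065 -0.0121]
axial F rel to weight -4.787598782021114
```

```bash

python3 -m pendant '[[0,0.0002,0.0004,0],[0,0.0002,0.0004,0],[0,0.0002,0.0004,0],[0,0.0002,0.0003,0],[0,0.0002,0.0003,0],[0,0.0002,0.0003,0],[0,0.0002,0.0003,0],[0,0.0002,0.0003,0],[0,0,0,0],[0,0,0,0]]' 0 60
python3 -c "
from h import *
st();togo(0.0)
F=bot.sense()['ft_force'];n=gunaxis(np.radians(30),AZ);print('axial F rel to weight',(F-[0.2,0.2,-4.0])@n)"
```

```text
time_s: 18.8
eef_pos: [0.4363, 0.1624, 0.1813]
tcp_rot: [3.141, 0.0, 2.017]
ft_force: [3.1, -0.4, -5.7]
finger_gap: 0.0293
t 18.8 p [0.4363 0.1624 0.1813] rot [3.141 0.    2.017] F [ 3.1 -0.4 -5.7] gap 0.0293
mouth [0.5045 0.1949 0.0724] axial mm -16.5 lat [-0.5 -0.2 -0.3] tool shift [-0.     -0.0077 -0.0146]
axial F rel to weight -2.7098759838926214
```

```bash

python3 -m pendant '[[0,0.0002,0.0004,0],[0,0.0002,0.0004,0],[0,0.0002,0.0004,0],[0,0.0002,0.0003,0],[0,0.0002,0.0003,0],[0,0.0002,0.0003,0],[0,0.0002,0.0003,0],[0,0.0001,0.0002,0],[0,0,0,0],[0,0,0,0]]' 0 60
python3 -c "
from h import *
st();togo(0.0)
F=bot.sense()['ft_force'];n=gunaxis(np.radians(30),AZ);print('axial F rel to weight',(F-[0.2,0.2,-4.0])@n)
cv2.imwrite('pics/s17r.png',bot.read_camera('side'));crop(cv2.imread('pics/s17r.png'),280,215,355,310,6.2,'pics/s17.png')"
```

```text
time_s: 19.63
eef_pos: [0.4368, 0.1627, 0.1793]
tcp_rot: [-3.14, 0.0, 2.017]
ft_force: [-3.0, -3.1, 7.0]
finger_gap: 0.029
t 19.63 p [0.4368 0.1627 0.1793] rot [-3.14   0.     2.017] F [-3.  -3.1  7. ] gap 0.029
mouth [0.505  0.1952 0.0704] axial mm -18.5 lat [-0.9 -0.3 -0.5] tool shift [-0.0001 -0.0084 -0.0166]
axial F rel to weight 11.702636031401012
```

View pics/s17.png

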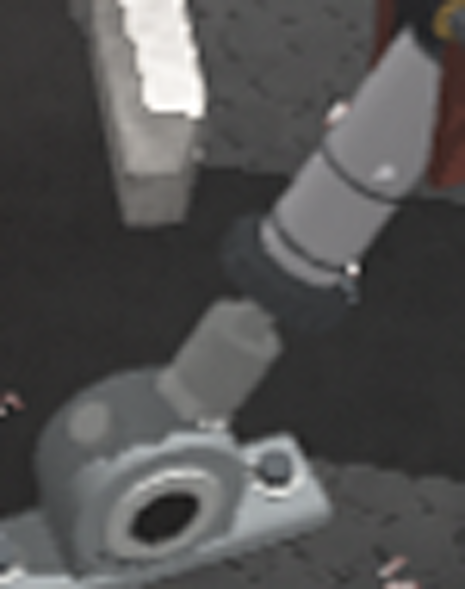

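```bash

python3 -m pendant '[[0,0.0003,0.0005,0],[0,0.0005,0.00087,0],[0,0.0006,0.00104,0],[0,0.0006,0.00104,0],[0,0.0006,0.00104,0],[0,0.0006,0.00104,0],[0,0.0006,0.00104,0],[0,0.0005,0.00087,0],[0,0.0003,0.0005,0],[0,0,0,0]]' 0 60
python3 -c "
from h import *
st();togo(0.0)
F=bot.sense()['ft_force'];n=gunaxis(np.radians(30),AZ);print('axial F rel to weight',(F-[0.2,0.2,-4.0])@n)
cv2.imwrite('pics/s18r.png',bot.read_camera('side'));crop(cv2.imread('pics/s18r.png'),280,215,355,310,6.2,'pics/s18.png');cv2.imwrite('pics/w18.png',bot.read_camera('wrist'));st()"
```

```text
time_s: 20.52
eef_pos: [0.4408, 0.1646, 0.1715]
tcp_rot: [-3.14, 0.0, 2.017]
ft_force: [-3.9, -4.0, 10.4]
finger_gap: 0.0292
t 20.52 p [0.4408 0.1646 0.1715] rot [-3.14   0.     2.017] F [-3.9 -4.  10.4] gap 0.0292
mouth [0.509  0.1971 0.0626] axial mm -27.5 lat [-0.9 -0.3 -0.6] tool shift [-0.0001 -0.0128 -0.0244]
axial F rel to weight 15.229301055900182
t 20.62 p [0.4408 0.1646 0.1715] rot [-3.14   0.     2.017] F [-4.8 -3.7 10.6] gap 0.0294
```

View pics/s18.png

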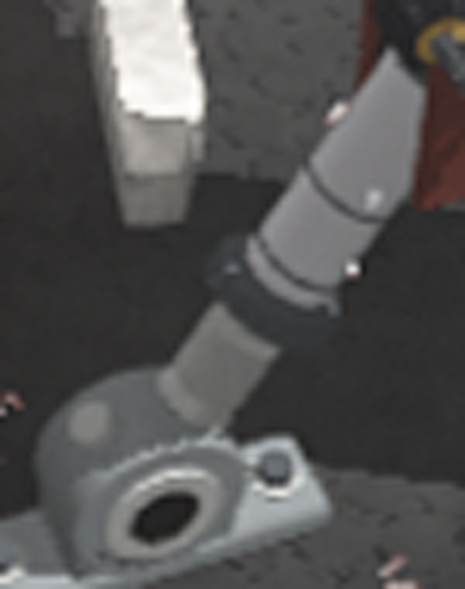

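View pics/w18.png

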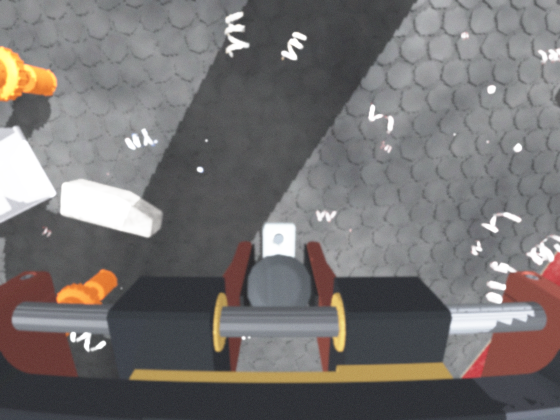

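```bash
python3 - <<'E'
from h import *
def track(A,Bf,box,g=(30,30)):
    a=cv2.cvtColor(cv2.imread(A),6).astype(np.float32);b=cv2.cvtColor(cv2.imread(Bf),6).astype(np.float32)
    f=6
    u0,v0,u1,v1=box
    t=cv2.resize(a[v0:v1,u0:u1],None,fx=f,fy=f,interpolation=cv2.INTER_CUBIC)
    x0,y0=u0-14,v0-4
    s=cv2.resize(b[y0:v1+16,x0:u1+6],None,fx=f,fy=f,interpolation=cv2.INTER_CUBIC)
    r=cv2.matchTemplate(s,t,cv2.TM_CCOEFF_NORMED);_,m,_,l=cv2.minMaxLoc(r)
    d=np.array(l)/f+np.array([x0,y0])-[u0,v0];return d,np.linalg.norm(d),round(m,3)
S=bot.camera_info("side")
c16=lambda x,y:(290+x/6.2,205+y/6.2)
print("coupler box",c16(105,335),c16(235,480),"barrel",c16(200,180),c16(340,310))
for A,Bf in(("pics/s16r.png","pics/s18r.png"),("pics/s16r.png","pics/s17r.png"),("pics/s15r.png","pics/s16r.png"),("pics/s17r.png","pics/s18r.png")):
    dx=0;dy=0
    if "15" in A: dx,dy=3,-5
    if "17" in A: dx,dy=-3,6
    print(A,Bf,"coupler",track(A,Bf,(307+dx,259+dy,329+dx,284+dy)),"barrel",track(A,Bf,(324+dx,236+dy,346+dx,262+dy)))
m=mouth([.4328,.1608,.1882])
print(np.linalg.norm(proj(S,m)[0]-proj(S,m-.01*gunaxis(.53,AZ))[0]),"px/10mm coupler")
m=m+.09*gunaxis(.53,AZ);print(np.linalg.norm(proj(S,m)[0]-proj(S,m-.01*gunaxis(.53,AZ))[0]),"px/10mm barrel")
E
```

```text
coupler box (306.93548387096774, 259.0322580645161) (327.9032258064516, 282.4193548387097) barrel (322.258064516129, 234.03225806451613) (344.83870967741933, 255.0)
pics/s16r.png pics/s18r.png coupler (array([-2.16666667,  2.        ]), np.float64(2.948634335492369), 0.732) barrel (array([-4.83333333,  7.        ]), np.float64(8.506533436783219), 0.941)
pics/s16r.png pics/s17r.png coupler (array([-1.83333333,  1.83333333]), np.float64(2.5927248643506475), 0.795) barrel (array([-2.5       ,  3.66666667]), np.float64(4.437842318564774), 0.939)
pics/s15r.png pics/s16r.png coupler (array([-3.16666667,  3.83333333]), np.float64(4.9721446300587635), 0.958) barrel (array([-3.16666667,  4.16666667]), np.float64(5.233439489369197), 0.943)
pics/s17r.png pics/s18r.png coupler (array([-0.33333333,  0.33333333]), np.float64(0.47140452079100487), 0.911) barrel (array([-2.33333333,  3.33333333]), np.float64(4.068851871911231), 0.917)
4.275234378234094 px/10mm coupler
4.63343300489579 px/10mm barrel
```

```bash

python3 -m pendant '[[0,0,0,0],[0,0,0,0],[0,0,0,0],[0,0,0,0],[0,0,0,0],[0,0,0,0],[0,0,0,0],[0,0,0,0],[0,0,0,0],[0,0,0,0]]' 0 60
python3 -c "
from h import *
st();togo(0);cv2.imwrite('pics/s19r.png',bot.read_camera('side'));cv2.imwrite('pics/t19r.png',bot.read_camera('top'))
crop(cv2.imread('pics/t19r.png'),175,200,260,310,5,'pics/t19.png')"
```

```text
time_s: 21.45
eef_pos: [0.4408, 0.1645, 0.1716]
tcp_rot: [-3.14, 0.0, 2.017]
ft_force: [-4.6, -4.6, 10.3]
finger_gap: 0.0291
t 21.45 p [0.4408 0.1645 0.1716] rot [-3.14   0.     2.017] F [-4.6 -4.6 10.3] gap 0.0291
mouth [0.509  0.197  0.0627] axial mm -27.4 lat [-0.9 -0.4 -0.6] tool shift [-0.0001 -0.0128 -0.0243]
```

View pics/s19r.png

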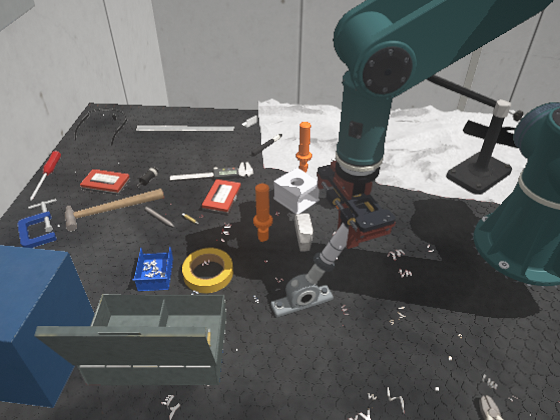

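View pics/t19.png

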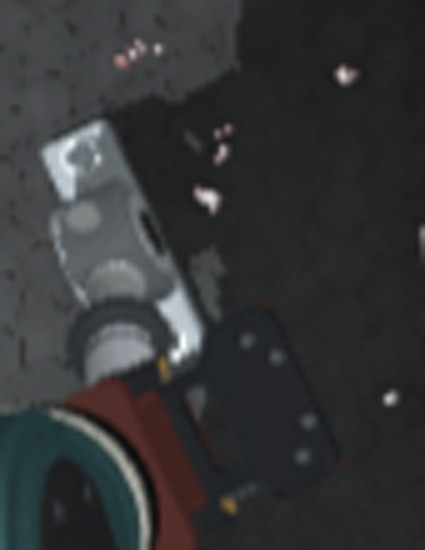

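The force (about 15 N along the nipple) and the pose have not changed over the last second. The bystanders look unmoved, so I'm handing in.

```bash
python3 -c "
from station import bot
print(bot.close_job())"
```

```text
the job is handed in; nothing more can be done
None
```

The gun is on the leaning nipple with its spring pressed about 1 cm, still gripped at 60 N. I handed the job in at about 21.6 s.

**What I did:**
- **Pick-up:** I gripped the barrel and lifted the gun partway. The moves cannot tilt the tool, so I turned the gun in the jaws by pressing its coupler against the rim of the stand's hole.
- **Hold and press:** I held it lined up about 21 mm from the centre of the nipple's head for over 1.6 s. I then pressed along the nipple's axis.

**Last checks:**
- **Tilt:** the fit from the camera images gave about 30.6°, good to about 0.7°. Before pressing, the gun's axis met the nipple's head within 0.5 px in both views.
- **Snap-on:** the force along the axis went to about −5 N (a pull toward the nipple), then to about +12 N on the spring.
- **Spring:** pushing on 9 mm raised the force by 3.5 N, which fits the spring. Total press is about 9 to 11 mm. The force read 15 N where 14 N is expected at 1 cm.
- **At rest:** pose and force were steady over the last second. From the images, the bystanders look unmoved.

**What went wrong or disagreed:**
- **First tilt:** it came out at only 26°, and while putting the gun back in the hole to correct it, the coupler pressed on the plate's rim with about 12 N.
- **Nipple height:** the cameras put the head at about 87 mm, against the stated 84 mm. I used the cameras' position relative to the gun.
- **Coupler tracking:** one rough image match suggested up to 3.5 mm of press before the last push, which the force readings ruled out.
- **Sideways force:** about 3 N remained across the axis at the end.

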